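# Change the wire at the pay-off stand from the back of the spool rack

### The job

Set up the wire for the next job: move the red and the yellow spool from the arm of the spool rack to the free places in the long blue cradle, then take the blue spool from behind them and set it in the small green pay-off stand, and hang the white spool, which waits in the cradle, on the arm in the blue one's old place at the back. Then hang red and yellow on the arm in front of it again, each in the place where it hung at the start. Let no spool fall on the bench, and leave the white LED driver and the screwdriver lying where they are.

Things in the scene. Friction and masses are not known exactly. Their poses are not given: they have to be found in the camera images.
- red (a point): Spool of RED wire, black flanges: 60 mm diameter, 30 mm wide, through-bore 26 mm, about 0.22 kg. Point: its centre; its x axis is the spool's axis. At the start it hangs on the rack's arm, axis along the arm; red and yellow have the front and the middle place, either way round.
- yellow (a point): Spool of YELLOW wire, black flanges: 60 mm diameter, 30 mm wide, through-bore 26 mm, about 0.22 kg. Point: its centre; its x axis is the spool's axis. At the start it hangs on the rack's arm, axis along the arm, in the middle or the front place.
- blue (a point): Spool of BLUE wire, black flanges: 60 mm diameter, 30 mm wide, through-bore 26 mm, about 0.22 kg. Point: its centre; its x axis is the spool's axis. At the start it hangs on the rack's arm, axis along the arm, always in the back place; it can leave only over the arm's tip, once the spools in front are off.
- white (a point): Spool of WHITE wire, black flanges: 60 mm diameter, 30 mm wide, through-bore 26 mm, about 0.22 kg. Point: its centre; its x axis is the spool's axis. At the start it sits within 15 mm of the middle of the long cradle, axis along the rails, with room for a spool on either side (65 mm from centre to centre is good).
- rack: Fixed spool rack: grey base plate 230 x 100 mm, square aluminium post 40 mm wide, 174 mm high (centre at x = 95 mm), level steel arm, 12 mm diameter, centre line 150 mm high, from the post to its red tip (15 mm diameter) at x = -83 mm. Spool places: centres at x = 50 (back), 6 (middle), -38 mm (front). Origin: on the bench under the arm; x along the arm to the post, z up.
- back_place (a point): Centre of a spool hanging in the back place of the arm (rack x = 50 mm), 143 mm high: a hanging spool's bore rests on top of the arm, its centre 7 mm below the arm's centre line; raised by 7 mm it slides free along the arm. A black stop collar, 40 mm diameter, lies 19 mm behind this point. Axes as the rack's.
- cradle: Fixed long blue parking cradle, 236 x 74 mm: two steel rails along x (12 mm diameter, 34 mm apart, centres 45 mm high) between end plates 52 mm high at x = +-115 mm. A spool is lowered from above onto the rails, axis along x; its centre is then 77 mm high over y = 0. Usable spool centres: x = -95 to 95 mm. Origin: centre of its underside.
- payoff: Fixed small pay-off stand, green base 120 x 130 mm: two black rollers along x (12 mm diameter, 34 mm apart, centres 45 mm high) between aluminium cheeks 62 mm high, 52 mm apart. A spool is lowered between the cheeks, axis along x; its centre is then 77 mm high over the origin. Thin post with eye, 106 mm high, at x = 50, y = -54 mm. Origin: centre of its underside.
- driver: White LED driver box, 100 x 30 x 22 mm, loose on the bench among the fixtures; to be left alone. Origin: centre of its underside.
- screwdriver: Screwdriver with red handle, 150 mm long, 26 mm thick, loose on the bench among the fixtures; to be left alone. Origin: half-way along, on the bench.
There are look-alikes about, which are no part of the job. Leave any turquoise look-alike of the part that bears white alone. Leave any turquoise look-alike of the part that bears blue alone.

How it is judged (in metres and radians):
On the way, in this order (a step that is already met when the one before it is completed fails the run):
1. the red and the yellow spool are both parked in the long cradle (x of red in the frame of cradle between -0.1 and 0.1 m and y of red in the frame of cradle between -0.01 and 0.01 m and z of red in the frame of cradle between 0.069 and 0.084 m and x of yellow in the frame of cradle between -0.1 and 0.1 m and y of yellow in the frame of cradle between -0.01 and 0.01 m and z of yellow in the frame of cradle between 0.069 and 0.084 m), for 0.2 s.
2. the blue spool sits in the pay-off stand and the white one hangs at the back of the arm (x of blue in the frame of payoff between -0.014 and 0.014 m and y of blue in the frame of payoff between -0.01 and 0.01 m and z of blue in the frame of payoff between 0.069 and 0.084 m and y of white in the frame of rack between -0.012 and 0.012 m and z of white in the frame of rack between 0.134 and 0.152 m and x of white in the frame of rack between 0.036 and 0.064 m), for 0.2 s.
At the end, for the whole second after the job is handed in: Blue rests on the pay-off stand's rollers (centre within 14 mm of the middle along the axis, 10 mm across, 69 to 84 mm high); white hangs on the arm in the back place (within 14 mm); red and yellow hang on the arm, each within 14 mm of where it was at the start; all spools at rest and released (all of step 2 and y of red in the frame of rack between -0.012 and 0.012 m and z of red in the frame of rack between 0.134 and 0.152 m and distance of each of red, yellow from where it was at the start of the episode below 0.014 m and y of yellow in the frame of rack between -0.012 and 0.012 m and z of yellow in the frame of rack between 0.134 and 0.152 m and linear speed of each of spool_red, spool_yellow, spool_blue, spool_white below 0.02 m/s); the robot touches nothing.
It fails at once if a spool falls on the bench (height (world z) of any of red, yellow, blue, white below 0.055 m).
It fails at once if the LED driver or the screwdriver is moved by more than 25 mm (distance of any of driver, screwdriver from where it was at the start of the episode above 0.025 m).
It also fails if it takes over 141 s, if anything falls off the work surface, if the arm or the gripper's body presses on something with over 40 N, if the wrist force passes 120 N, or if a joint passes its speed limit or range.

### The arm

A 6-joint arm with a two-finger parallel gripper is mounted at the origin on the work surface. World frame = base frame: x ahead of the robot, y to its left, z up, the work surface at z = 0. Lengths are in m, angles in degrees, forces in N, time in s.
With the tool pointing down it reaches from about 0.375 to 0.9 m from the base axis. Payload 3.1 kg.
Tool frame: the origin (TCP) lies at the very end of the fingers, on their centre line; the grasp point (between the pads) lies 19 mm behind it; z points along the fingers, x is the direction in which the jaws open and shut, and the axes are right-handed (so a half turn about z gives the same grasp; the last joint's range is limited). The gripper opens to 87 mm and grips with 3 to 60 N. Pads are 19 mm wide; open, the fingers measure 117 mm over their backs; the gripper's body (75 mm by 190 mm) begins 51 mm behind the grasp point.
Start: joints at [-73.997, 30.224, 82.088, -0, 67.689, -10.227], TCP at [0.276, -0.561, 0.223] pointing down, gripper open.
Joint ranges: [-176.69, 176.69], [-43.24, 126.21], [12.49, 139.97], [-82, 262], [0, 151.66], [-163.58, 163.58]. Speed limits (degrees/s): [159.86, 159.86, 180, 180, 180, 180].

### API

Orientations are given as a 3x3 rotation matrix whose columns are the frame's x, y, z axes.
In Python, from rig import bot gives the robot as it stands.
- The arm moves only by the tool arm_command, never from a script. Its argument "plan" is a list of rows, each an object of numbers: "claw": the opening, from 0 (shut) to 1 (fully open); "dx", "dy", "dz": the shift along the tool's x, y, z in cm; "twist": the turn about the tool's z in degrees. A call has 1 to 8 rows; each row is the pose to reach, as a shift and turn from the pose measured when the call began, along the tool's axes at that moment; what a row does not reach only later rows make up. A row lasts 1/12 s, in which the tool goes at most 41.7 mm and 7.16 degrees, less where a joint would pass 70% of its speed; a pose out of reach is approached as far as the arm can. A call with a gripper value outside its range is refused whole. The fingers move at their own pace and stop on an object; the grip force is fixed at half the most. Time passes only in rows, so rows that repeat a pose let the fingers close. It gives the time, the measured TCP pose, the force and the opening at its end, in the units of the state.
- bot.read_state(): the state, without advancing time (a new reading comes with each control period).
- bot.capture(name): name is "side" or "top"; returns the picture (400x640x3 uint8, red, green, blue); there is no depth.
- bot.calibration(name): a dict with "intrinsics" (3x3 intrinsics, pixels), "rvec" (rotation vector, rad) and "tvec" (3), from world to camera coordinates, as OpenCV has them. Camera axes: x right, y down, z forward; pixel columns grow to the right and rows downward; lengths in m; the calibration is good to about 2 mm. A picture is of the moment at which its call begins. calibration takes no time and is no camera call.
- bot.hand_in(): hands the job in, once; it reports no verdict.
The state is a dict: "time_s": time; "joint_positions": joint angles; "qvel": joint speeds; "tau": joint torques, N m; "position": TCP position; "tcp_rot": TCP orientation; "force": force on the tool from outside, world axes, zero at the start; "moment": the same for the moment, N m; "opening": opening from 0.0 (shut) to 1.0 (fully open).
Only numpy, scipy, OpenCV 4.12 (cv2) and the standard library are available. Lean on these libraries where they do the work, as an engineer would, in place of code of your own. Each camera call takes 0.05 s, during which the arm holds its last target.

## Working session

There is one attempt and no reset: what is moved stays moved. The work goes in short steps, Python scripts to look and compute and a tool call to move; the robot and the scene stay as the last step left them, time stands still between calls to the robot, and variables do not carry over. Pictures are saved under pics/ and viewed, and the job is handed in when it is done.

Besides the shell and the picture viewer there is one more tool, called after "Call:" as name(argument=value, ...) on one line, values as JSON. arm_command: Moves the arm, as the interface text tells. Its arguments: {"type":"object","properties":{"plan":{"type":"array"}},"required":["plan"]}

```bash
ls; mkdir -p pics; python3 - <<'E'
from rig import bot
import cv2
print(bot.read_state())
for n in("side","top"):
    im=bot.capture(n); cv2.imwrite(f"pics/{n}0.png",im[:,:,::-1]); print(bot.calibration(n))
E
```

```text
pics
{'time_s': 0.0, 'joint_positions': array([-7.39968063e+01,  3.02775306e+01,  8.21559994e+01, -1.91488255e-03,
        6.76887518e+01, -1.02249120e+01]), 'qvel': array([-0.0531669 , -0.08388204,  0.03364677,  0.02411004,  0.08948631,
       -0.01325357]), 'tau': array([-1.44059363e-04, -4.40043354e+01, -1.76594746e+01,  6.33219467e-02,
        5.83412696e-02, -1.84262744e-04]), 'position': array([ 0.27605354, -0.55992011,  0.22158917]), 'tcp_rot': array([[ 4.41956699e-01, -8.97036172e-01, -6.18105639e-04],
       [-8.97033913e-01, -4.41956994e-01,  2.04298638e-03],
       [-2.10580879e-03, -3.48449797e-04, -9.99997722e-01]]), 'force': array([-0.12313757,  0.05674402, -0.5073662 ]), 'moment': array([ 0.02153907,  0.00133241, -0.01475033]), 'opening': 1.0009199581018111}
{'intrinsics': array([[456.19566854,   0.        , 325.34183063],
       [  0.        , 456.19566854, 205.62077088],
       [  0.        ,   0.        ,   1.        ]]), 'rvec': array([ 0.20182097, -2.80743   ,  1.22557429]), 'tvec': array([0.56754766, 0.10125512, 1.15599799])}
{'intrinsics': array([[366.79877881,   0.        , 313.64314348],
       [  0.        , 366.79877881, 195.23118867],
       [  0.        ,   0.        ,   1.        ]]), 'rvec': array([ 2.2061604 , -2.21577087,  0.06952033]), 'tvec': array([0.04099667, 0.53138272, 1.1369084 ])}
```

View pics/side0.png

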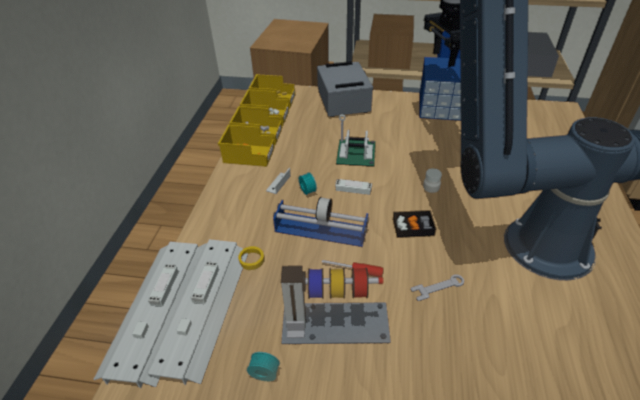

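View pics/top0.png

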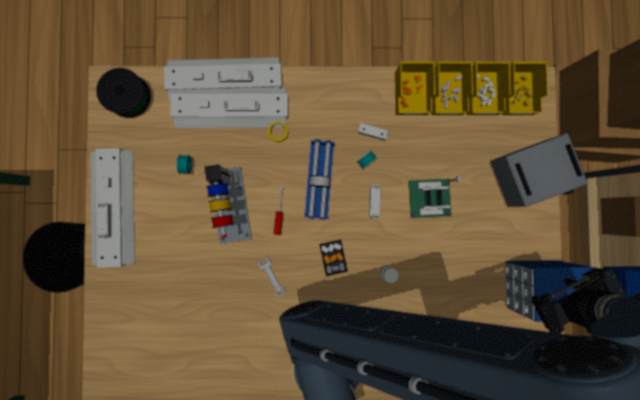

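```bash
python3 - <<'E'
import cv2
s=cv2.imread("pics/side0.png");t=cv2.imread("pics/top0.png")
cv2.imwrite("pics/s_crop.png",cv2.resize(s[110:360,220:420],None,fx=3.2,fy=2.4*1.0,interpolation=cv2.INTER_CUBIC)[:600])
cv2.imwrite("pics/t_crop.png",cv2.resize(t[110:260,190:470],None,fx=2.85,fy=2.85,interpolation=cv2.INTER_CUBIC))
E
```

```text
(no output)
```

View pics/s_crop.png

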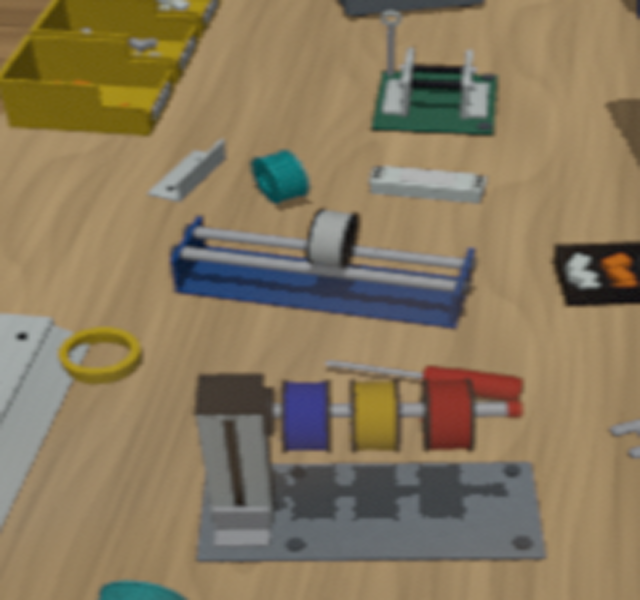

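View pics/t_crop.png

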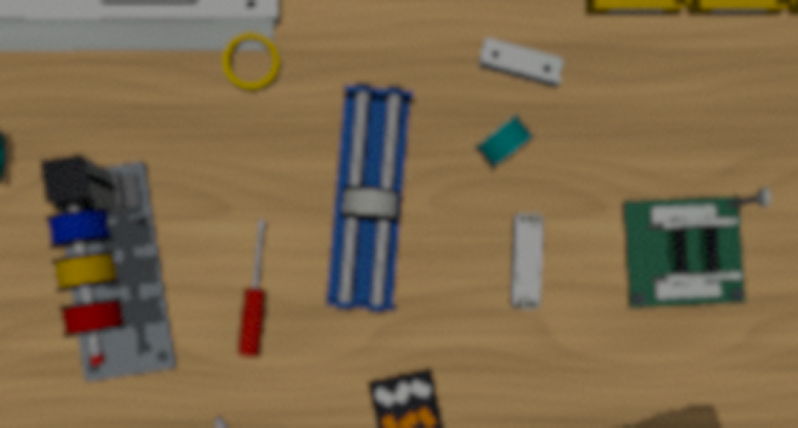

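```bash
cat > h.py <<'E'
import cv2,numpy as np
from rig import bot
C={}
for n in("side","top"):
    c=bot.calibration(n); R=cv2.Rodrigues(c["rvec"])[0]; C[n]=(c["intrinsics"],R,np.array(c["tvec"]).ravel())
def ray(n,p):
    K,R,t=C[n]; d=R.T@np.linalg.solve(K,[p[0],p[1],1.]); return -R.T@t,d/np.linalg.norm(d)
def onz(n,p,z):
    o,d=ray(n,p); return o+d*(z-o[2])/d[2]
def tri(ps,pt):
    o1,d1=ray("side",ps);o2,d2=ray("top",pt)
    A=np.stack([d1,-d2],1); s=np.linalg.lstsq(A,o2-o1,rcond=None)[0]
    a=o1+d1*s[0];b=o2+d2*s[1]; return (a+b)/2,np.linalg.norm(a-b)
def proj(n,X):
    K,R,t=C[n]; p=K@(R@np.asarray(X,float)+t); return p[:2]/p[2]
def blobs(im,lo,hi,roi,amin=15):
    x0,y0,x1,y1=roi; hsv=cv2.cvtColor(im[y0:y1,x0:x1],cv2.COLOR_BGR2HSV)
    m=cv2.inRange(hsv,np.array(lo),np.array(hi)); return m,[(c+[x0,y0],int(s[4])) for c,s in list(zip(*[cv2.connectedComponentsWithStats(m)[k] for k in(3,2)]))[1:] if s[4]>=amin]
E
python3 - <<'E'
from h import *
np.set_printoptions(precision=4,suppress=True)
s=cv2.imread("pics/side0.png");t=cv2.imread("pics/top0.png")
for n in C: print(n,"cam at",-C[n][1].T@C[n][2])
cols={'red':((0,150,70),(8,255,255)),'yellow':((15,130,70),(32,255,255)),'blue':((112,120,50),(128,255,255))}
P={}
for k,(lo,hi) in cols.items():
    _,a=blobs(s,lo,hi,(290,255,390,310)); _,b=blobs(t,lo,hi,(195,160,240,242))
    print(k,[(np.round(x,1),n) for x,n in a],[(np.round(x,1),n) for x,n in b])
    a=max(a,key=lambda q:q[1])[0];b=max(b,key=lambda q:q[1])[0]
    X,e=tri(a,b); P[k]=X; print('  tri',X,e,'side@.143',onz('side',a,.143),'top@.143',onz('top',b,.143))
print(P['red']-P['yellow'],P['yellow']-P['blue'])
E
```

```text
side cam at [0.4342 0.8538 0.8668]
top cam at [0.4842 0.0635 1.1568]
red [(array([364.4, 277.1]), 571)] [(array([220.9, 221. ]), 154)]
  tri [0.4538 0.2923 0.1599] 0.005692917579985051 side@.143 [0.4514 0.2787 0.143 ] top@.143 [0.4562 0.2963 0.143 ]
yellow [(array([337. , 282.7]), 369)] [(array([218.4, 204.6]), 207)]
  tri [0.5023 0.3028 0.1465] 0.0022386127602802793 side@.143 [0.5037 0.3001 0.143 ] top@.143 [0.5012 0.3035 0.143 ]
blue [(array([314.8, 281.8]), 260)] [(array([217.1, 189. ]), 185)]
  tri [0.5454 0.3067 0.1467] 0.002811150130415655 side@.143 [0.5474 0.304  0.143 ] top@.143 [0.5442 0.3074 0.143 ]
[-0.0485 -0.0104  0.0134] [-0.0431 -0.0039 -0.0002]
```

```bash
python3 - <<'E'
from h import *
np.set_printoptions(precision=4,suppress=True)
s=cv2.imread("pics/side0.png");t=cv2.imread("pics/top0.png")
# silhouettes incl. flanges, zoomed
a=cv2.resize(s[250:350,270:400],None,fx=6,fy=6,interpolation=cv2.INTER_NEAREST)
cv2.imwrite("pics/s_rack.png",a)
b=cv2.resize(t[155:250,190:260],None,fx=6,fy=6,interpolation=cv2.INTER_NEAREST)
cv2.imwrite("pics/t_rack.png",b)
E
```

```text
(no output)
```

View pics/s_rack.png

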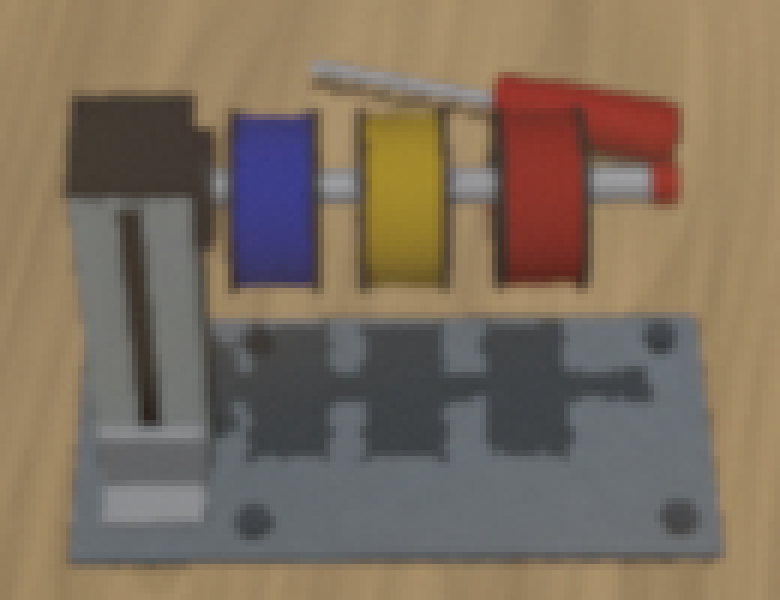

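View pics/t_rack.png

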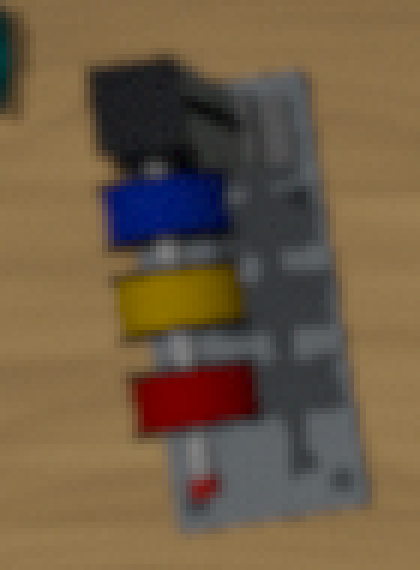

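```bash
python3 - <<'E'
from h import *
np.set_printoptions(precision=4,suppress=True)
S={'blue':(315.3,282.8),'yellow':(336.7,282.7),'red':(359.7,282.4)}
T={'blue':(217.2,189.3),'yellow':(219.6,204.9),'red':(222.0,221.0)}
for k in S:
    print(k,*tri(S[k],T[k]),onz('side',S[k],.143),onz('top',T[k],.143))
print('tip',tri((270+665/6-.5,250+183/6-.5),(190+205/6-.5,155+489/6-.5)))
# base plate corners z~0.006?  side (full res)
for z in(0,.01):
  for p in [(210,318),(697,318),(720,560),(68,560)]: print(z,'side',onz('side',(270+p[0]/6-.5,250+p[1]/6-.5),z))
  for p in [(305,72),(370,500),(180,530)]: print(z,'top',onz('top',(190+p[0]/6-.5,155+p[1]/6-.5),z))
E
```

```text
blue [0.5447 0.307  0.1439] 0.0025431504756008544 [0.5461 0.3063 0.143 ] [0.5435 0.3071 0.143 ]
yellow [0.5024 0.3003 0.1433] 0.0037595466009348447 [0.5043 0.3002 0.143 ] [0.5005 0.3002 0.143 ]
red [0.4578 0.2934 0.1435] 0.003096651934917284 [0.4594 0.2932 0.143 ] [0.4563 0.2934 0.143 ]
tip (array([0.4177, 0.2871, 0.1502]), np.float64(0.0039103703323379885))
0 side [0.5834 0.2567 0.    ]
0 side [0.4007 0.2309 0.    ]
0 side [0.3874 0.3318 0.    ]
0 side [0.6144 0.3642 0.    ]
0 top [0.6236 0.2693 0.    ]
0 top [0.3993 0.2347 0.    ]
0 top [0.3843 0.3333 0.    ]
0.01 side [0.5817 0.2635 0.01  ]
0.01 side [0.4011 0.2381 0.01  ]
0.01 side [0.3879 0.3378 0.01  ]
0.01 side [0.6123 0.3698 0.01  ]
0.01 top [0.6224 0.2675 0.01  ]
0.01 top [0.4    0.2333 0.01  ]
0.01 top [0.3852 0.3309 0.01  ]
```

```bash
python3 - <<'E'
from h import *
s=cv2.imread("pics/side0.png");t=cv2.imread("pics/top0.png")
f=lambda im,x0,y0,x1,y1,k,n: cv2.imwrite(n,cv2.resize(im[y0:y1,x0:x1],None,fx=k,fy=k,interpolation=cv2.INTER_NEAREST))
f(s,265,185,380,250,6,"pics/s_cr.png"); f(t,295,130,345,228,6,"pics/t_cr.png")
f(s,325,105,385,170,8,"pics/s_po.png"); f(t,400,170,470,225,8,"pics/t_po.png")
a=cv2.imread("pics/s_cr.png");b=cv2.imread("pics/t_cr.png");
E
```

```text
(no output)
```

View pics/s_cr.png

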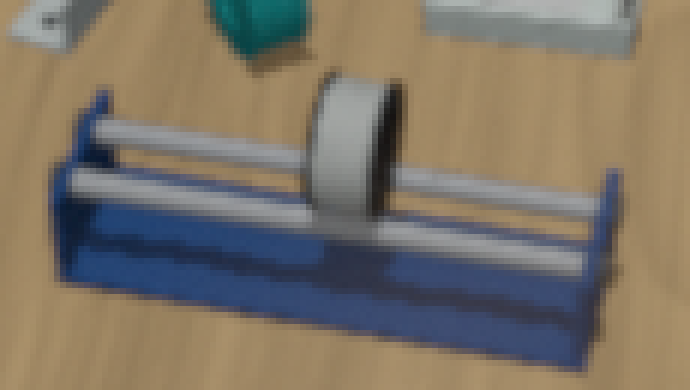

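View pics/t_cr.png

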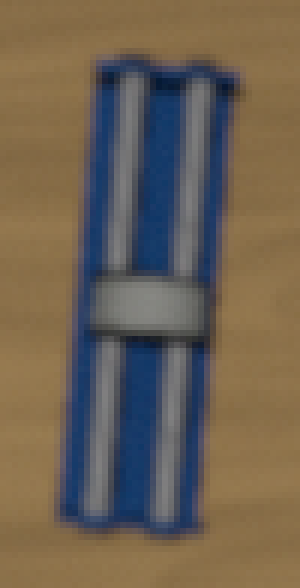

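View pics/s_po.png

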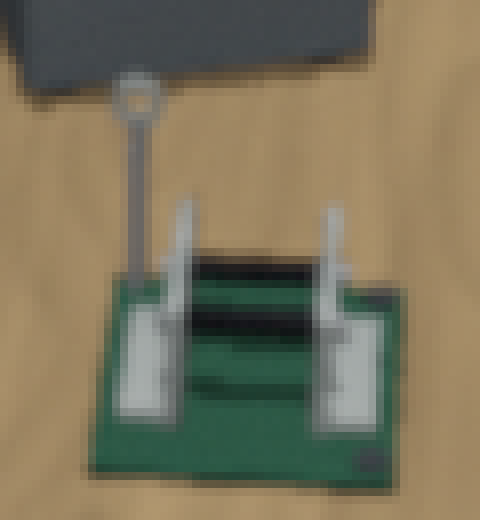

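View pics/t_po.png

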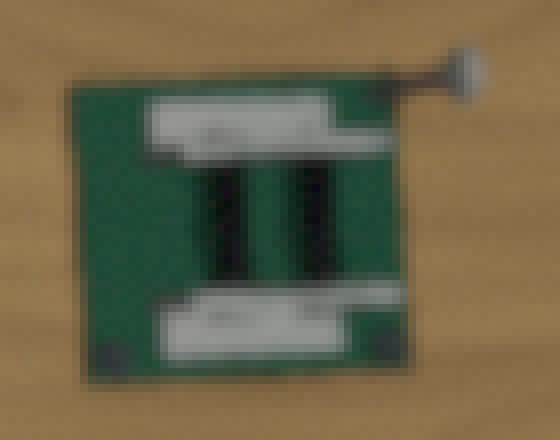

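```bash
python3 - <<'E'
from h import *
np.set_printoptions(precision=4,suppress=True)
ct=lambda p:(295+p[0]/6-.5,130+p[1]/6-.5); cs=lambda p:(265+p[0]/6-.5,185+p[1]/6-.5)
pt=lambda p:(400+p[0]/8-.5,170+p[1]/8-.5); ps=lambda p:(325+p[0]/8-.5,105+p[1]/8-.5)
ang=lambda v:np.degrees(np.arctan2(v[1],v[0]))
L=[onz('top',ct(p),.045) for p in((132,75),(95,515),(200,80),(164,520))]
S=[onz('side',cs(p),.045) for p in((75,180),(583,263),(100,130),(595,208))]
for n,q in(('top',L),('side',S)):
  print(n,np.array(q)[:,:2].tolist(),'mean',np.mean(q,0),ang(q[0]-q[1]),ang(q[2]-q[3]),'sep',np.linalg.norm((q[0]+q[1]-q[2]-q[3])/2))
print('white',tri(cs((353,147)),ct((149.5,306))),onz('side',cs((353,147)),.077),onz('top',ct((149.5,306)),.077))
L=[onz('top',pt(p),.045) for p in((225,160),(234,282),(313,155),(322,280))]
S=[onz('side',ps(p),.045) for p in((190,318),(316,326),(193,266),(316,272))]
for n,q in(('top',L),('side',S)):
  print(n,'mean',np.mean(q,0),ang(q[0]-q[1]),ang(q[2]-q[3]),'sep',np.linalg.norm((q[0]+q[1]-q[2]-q[3])/2), 'len',np.linalg.norm(q[0]-q[1]))
for z in (0,.01):
  b=[onz('top',pt(p),z) for p in((72,85),(395,75),(408,368),(88,382))]
  print(z,'base',np.mean(b,0),ang(b[0]-b[3]),ang(b[1]-b[2]),ang(b[0]-b[1])-90,np.linalg.norm(b[0]-b[1]),np.linalg.norm(b[0]-b[3]))
  b=[onz('side',ps(p),z) for p in((118,275),(403,290),(395,493),(90,475))]
  print(z,'base',np.mean(b,0),ang(b[0]-b[1]),ang(b[3]-b[2]),np.linalg.norm(b[0]-b[1]),np.linalg.norm(b[0]-b[3]))
print('eye',tri(ps((138,98)),pt((465,75))))
# driver, screwdriver
for p in((375,201),): print('drv',onz('top',p,.022))
print('scr',onz('top',(280,195),.01),onz('top',(278,230),.013))
E
```

```text
top [[0.6927630311073338, 0.029927131673762472], [0.46927248974386265, 0.049743368088433486], [0.6901729403113984, -0.00469691440016827], [0.46657540186126495, 0.014924209873405744]] mean [0.5797 0.0225 0.045 ] -5.0669941282510065 -5.014971355245164 sep 0.03482209384965512
side [[0.6964873727282576, 0.027656218562621793], [0.47384937609407335, 0.04786725857136276], [0.6927122687785199, -0.005047105795603968], [0.4717576969652507, 0.014407914342971395]] mean [0.5837 0.0212 0.045 ] -5.187083556823527 -5.031908647707089 sep 0.03321113464710824
white (array([0.5735, 0.0229, 0.0757]), np.float64(0.0022814616356920973)) [0.5744 0.0243 0.077 ] [0.5723 0.0229 0.077 ]
top mean [ 0.5236 -0.3274  0.045 ] 3.228809981045483 3.057643221534447 sep 0.033898379100927835 len 0.0466909568235753
side mean [ 0.5252 -0.328   0.045 ] 1.2269543732784534 2.551353870385697 sep 0.03596757598032021 len 0.04880904892712487
0 base [ 0.5221 -0.3301 -0.    ] 2.203762239493563 1.399439752110175 1.5939755776552005 0.1295869388619192 0.11798684428044921
0 base [ 0.5253 -0.3341  0.    ] 2.1977564854176177 2.068458152879099 0.11789214756125328 0.13614078429074072
0.01 base [ 0.5217 -0.3267  0.01  ] 2.2037622394935785 1.3994397521101865 1.5939755776551294 0.12846671137705296 0.11696689499407542
0.01 base [ 0.5242 -0.3204  0.01  ] 2.1977564854176106 2.0684581528790913 0.1165319907805016 0.13457008755885105
eye (array([ 0.5759, -0.3801,  0.0978]), np.float64(0.0035851778416279467))
drv [ 0.5124 -0.1516  0.022 ]
scr [0.5327 0.1438 0.01  ] [0.4239 0.1499 0.013 ]
```

```bash
cat > g.py <<'E'
import sys; from h import *
def go(x,y,z,yaw):
    s=bot.read_state(); R=s["tcp_rot"]; d=R.T@(np.array([x,y,z])-s["position"])*100
    cur=np.degrees(np.arctan2(R[1,0],R[0,0])); tw=-((yaw-cur+90)%180-90)
    return "t=%.1f pos=%s yaw=%.1f F=%s open=%.3f -> dx %.2f dy %.2f dz %.2f twist %.1f"%(s["time_s"],np.round(s["position"],4),cur,np.round(s["force"],1),s["opening"],*d,tw)
if __name__=="__main__":
    for a in sys.argv[1:]: print(go(*map(float,a.split(","))))
E
python3 g.py 0.5,-0.2,0.26,-81.3 0.458,0.2934,0.26,-81.3
```

```text
t=0.1 pos=[ 0.2761 -0.56    0.2217] yaw=-63.8 F=[ 0.2 -0.1 -0.2] open=1.000 -> dx -22.40 dy -36.00 dz -3.78 twist 17.5
t=0.1 pos=[ 0.2761 -0.56    0.2217] yaw=-63.8 F=[ 0.2 -0.1 -0.2] open=1.000 -> dx -68.52 dy -54.04 dz -3.68 twist 17.5
```

Candidates in the pictures:
- **Red spool:** side (360,282), top (222,221), with black flanges on the arm. The red screwdriver handle at side (367,270) and the red arm tip at side (381,280) are not it.
- **Yellow spool:** side (337,283). The yellow ring at side (251,258) and the bins at side (250,130) are not it.
- **Blue spool:** side (315,283).
- **White spool:** side (323,209), in the blue cradle at side (320,222).
- **Pay-off stand:** side (356,152), green.
- **Left alone:** turquoise rolls at side (307,183) and (263,367), and a second white box at side (279,181).

The crops confirm that red is in front, yellow in the middle and blue at the back.

Call:
arm_command(plan=[{"dx":-2.2,"dy":-3.6,"dz":-1,"twist":4,"claw":1},{"dx":-22.4,"dy":-36,"dz":-3.8,"twist":17.5,"claw":1},{"dx":-22.4,"dy":-36,"dz":-3.8,"twist":17.5,"claw":1},{"dx":-22.4,"dy":-36,"dz":-3.8,"twist":17.5,"claw":1},{"dx":-22.4,"dy":-36,"dz":-3.8,"twist":17.5,"claw":1},{"dx":-22.4,"dy":-36,"dz":-3.8,"twist":17.5,"claw":1},{"dx":-22.4,"dy":-36,"dz":-3.8,"twist":17.5,"claw":1},{"dx":-22.4,"dy":-36,"dz":-3.8,"twist":17.5,"claw":1}])

```text
time_s: 0.77
position: [0.4515, -0.2768, 0.2531]
tcp_rot: [[0.151, -0.988, -0.001], [-0.988, -0.151, 0.002], [-0.003, 0.001, -1.0]]
force: [0.4, -1.0, -0.3]
opening: 1.003
```

```bash
python3 g.py 0.458,0.2934,0.23,-81.3
```

```text
t=0.8 pos=[ 0.4515 -0.2768  0.2531] yaw=-81.3 F=[ 0.4 -1.  -0.3] open=1.003 -> dx -56.26 dy -9.28 dz 2.45 twist 0.0
```

Call:
arm_command(plan=[{"dx":-56.2,"dy":-9.3,"dz":0,"twist":0,"claw":1},{"dx":-56.2,"dy":-9.3,"dz":0,"twist":0,"claw":1},{"dx":-56.2,"dy":-9.3,"dz":0,"twist":0,"claw":1},{"dx":-56.2,"dy":-9.3,"dz":0,"twist":0,"claw":1},{"dx":-56.2,"dy":-9.3,"dz":0,"twist":0,"claw":1},{"dx":-56.2,"dy":-9.3,"dz":0,"twist":0,"claw":1},{"dx":-56.2,"dy":-9.3,"dz":0,"twist":0,"claw":1},{"dx":-56.2,"dy":-9.3,"dz":0,"twist":0,"claw":1}])

```text
time_s: 1.43
position: [0.4546, 0.0565, 0.2539]
tcp_rot: [[0.151, -0.989, -0.001], [-0.989, -0.151, 0.003], [-0.003, 0.001, -1.0]]
force: [1.0, -0.3, -0.0]
opening: 1.002
```

```bash
python3 g.py 0.458,0.2934,0.22,-81.3
```

```text
t=1.4 pos=[0.4546 0.0565 0.2539] yaw=-81.3 F=[ 1.  -0.3 -0. ] open=1.002 -> dx -23.36 dy -3.92 dz 3.45 twist -0.0
```

Call:
arm_command(plan=[{"dx":-23.4,"dy":-3.9,"dz":3,"twist":0,"claw":1},{"dx":-23.4,"dy":-3.9,"dz":3,"twist":0,"claw":1},{"dx":-23.4,"dy":-3.9,"dz":3,"twist":0,"claw":1},{"dx":-23.4,"dy":-3.9,"dz":3,"twist":0,"claw":1},{"dx":-23.4,"dy":-3.9,"dz":3,"twist":0,"claw":1},{"dx":-23.4,"dy":-3.9,"dz":3,"twist":0,"claw":1},{"dx":-23.4,"dy":-3.9,"dz":3,"twist":0,"claw":1},{"dx":-23.4,"dy":-3.9,"dz":3,"twist":0,"claw":1}])

```text
time_s: 2.1
position: [0.4568, 0.2951, 0.2236]
tcp_rot: [[0.155, -0.988, -0.003], [-0.988, -0.155, 0.002], [-0.002, 0.003, -1.0]]
force: [0.3, 0.1, 0.4]
opening: 0.997
```

```bash
python3 g.py 0.458,0.2934,0.124,-81.3; python3 - <<'E'
from h import *
for n in C: cv2.imwrite(f"pics/{n}1.png",bot.capture(n)[:,:,::-1])
a=cv2.imread("pics/side1.png")[150:350,240:440];b=cv2.imread("pics/top1.png")[120:270,150:300]
cv2.imwrite("pics/c1.png",np.hstack([cv2.resize(a,(400,400)),cv2.resize(b,(400,400))]))
E
```

```text
t=2.1 pos=[0.4568 0.2951 0.2236] yaw=-81.1 F=[0.3 0.1 0.4] open=0.997 -> dx 0.20 dy -0.11 dz 9.96 twist 0.2
```

View pics/c1.png

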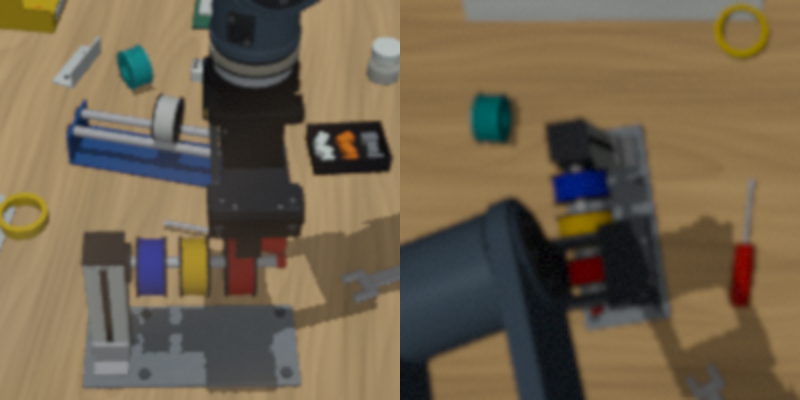

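The side crop (left half) shows the finger above red; the top crop (right half) shows both fingers straddling it, with red centred between them. Going down.

Call:
arm_command(plan=[{"dx":0.2,"dy":-0.1,"dz":3,"twist":0.2,"claw":1},{"dx":0.2,"dy":-0.1,"dz":6,"twist":0.2,"claw":1},{"dx":0.2,"dy":-0.1,"dz":8,"twist":0.2,"claw":1},{"dx":0.2,"dy":-0.1,"dz":9,"twist":0.2,"claw":1},{"dx":0.2,"dy":-0.1,"dz":10,"twist":0.2,"claw":1},{"dx":0.2,"dy":-0.1,"dz":10,"twist":0.2,"claw":1}])

```text
time_s: 2.7
position: [0.4579, 0.29, 0.1229]
tcp_rot: [[0.146, -0.989, -0.005], [-0.989, -0.146, 0.0], [-0.001, 0.005, -1.0]]
force: [-0.6, 0.1, 0.2]
opening: 0.997
```

```bash
python3 g.py 0.458,0.2934,0.124,-81.3
```

```text
t=2.7 pos=[0.4579 0.29   0.1229] yaw=-81.6 F=[-0.6  0.1  0.2] open=0.997 -> dx -0.33 dy -0.06 dz -0.11 twist -0.3
```

Call:
arm_command(plan=[{"dx":-0.3,"dy":0,"dz":-0.1,"twist":-0.3,"claw":1},{"dx":-0.3,"dy":0,"dz":-0.1,"twist":-0.3,"claw":1}])

```text
time_s: 2.87
position: [0.4585, 0.2933, 0.1251]
tcp_rot: [[0.151, -0.989, -0.003], [-0.989, -0.151, 0.001], [-0.002, 0.003, -1.0]]
force: [-0.8, 0.0, 0.5]
opening: 1.002
```

```bash
python3 g.py 0.458,0.2934,0.124,-81.3
```

```text
t=2.9 pos=[0.4585 0.2933 0.1251] yaw=-81.3 F=[-0.8  0.   0.5] open=1.002 -> dx -0.02 dy 0.05 dz 0.11 twist -0.0
```

Call:
arm_command(plan=[{"claw":0.8,"dz":0.1},{"claw":0.75,"dz":0.1},{"claw":0.7,"dz":0.1},{"claw":0.65,"dz":0.1},{"claw":0.6,"dz":0.1},{"claw":0.5,"dz":0.1},{"claw":0.4,"dz":0.1}])

```text
$.plan[0]: bad value
```

```bash
python3 g.py 0.458,0.2934,0.124,-81.3
```

```text
t=2.9 pos=[0.4585 0.2933 0.1251] yaw=-81.3 F=[-0.8  0.   0.5] open=1.002 -> dx -0.02 dy 0.05 dz 0.11 twist -0.0
```

All keys are required in every row.

Call:
arm_command(plan=[{"claw":0.8,"dx":0,"dy":0,"dz":0.1,"twist":0},{"claw":0.75,"dx":0,"dy":0,"dz":0.1,"twist":0},{"claw":0.7,"dx":0,"dy":0,"dz":0.1,"twist":0},{"claw":0.65,"dx":0,"dy":0,"dz":0.1,"twist":0},{"claw":0.6,"dx":0,"dy":0,"dz":0.1,"twist":0},{"claw":0.5,"dx":0,"dy":0,"dz":0.1,"twist":0},{"claw":0.4,"dx":0,"dy":0,"dz":0.1,"twist":0}])

```text
time_s: 3.45
position: [0.4585, 0.2934, 0.1242]
tcp_rot: [[0.151, -0.989, -0.003], [-0.989, -0.151, 0.001], [-0.002, 0.002, -1.0]]
force: [-0.2, -0.1, 1.9]
opening: 0.675
```

```bash
python3 g.py 0.458,0.2934,0.124,-81.3
```

```text
t=3.5 pos=[0.4585 0.2934 0.1242] yaw=-81.3 F=[-0.2 -0.1  1.9] open=0.675 -> dx -0.01 dy 0.05 dz 0.02 twist -0.0
```

Call:
arm_command(plan=[{"claw":0.4,"dx":0,"dy":0,"dz":-0.4,"twist":0},{"claw":0.4,"dx":0,"dy":0,"dz":-0.7,"twist":0},{"claw":0.4,"dx":0,"dy":0,"dz":-0.7,"twist":0}])

```text
time_s: 3.7
position: [0.4587, 0.2934, 0.1315]
tcp_rot: [[0.151, -0.989, -0.002], [-0.989, -0.151, 0.002], [-0.002, 0.002, -1.0]]
force: [-0.1, 0.3, -3.0]
opening: 0.677
```

```bash
python3 g.py 0.458,0.2934,0.131,-81.3
```

```text
t=3.7 pos=[0.4587 0.2934 0.1315] yaw=-81.3 F=[-0.1  0.3 -3. ] open=0.677 -> dx -0.01 dy 0.07 dz 0.06 twist -0.0
```

Call:
arm_command(plan=[{"claw":0.4,"dx":0,"dy":1,"dz":0,"twist":0},{"claw":0.4,"dx":0,"dy":2.5,"dz":0,"twist":0},{"claw":0.4,"dx":0,"dy":4.5,"dz":0,"twist":0},{"claw":0.4,"dx":0,"dy":6.5,"dz":0,"twist":0},{"claw":0.4,"dx":0,"dy":8,"dz":0,"twist":0},{"claw":0.4,"dx":0,"dy":8.5,"dz":-0.5,"twist":0},{"claw":0.4,"dx":0,"dy":8.5,"dz":-3,"twist":0},{"claw":0.4,"dx":0,"dy":8.5,"dz":-5,"twist":0}])

```text
time_s: 4.37
position: [0.3737, 0.2803, 0.1823]
tcp_rot: [[0.152, -0.988, -0.004], [-0.988, -0.152, 0.001], [-0.002, 0.004, -1.0]]
force: [0.2, 0.6, -2.8]
opening: 0.677
```

```bash
python3 g.py 0.5088,0.0284,0.14,-95.1 0.5088,0.0284,0.058,-95.1
```

```text
t=4.4 pos=[0.3737 0.2803 0.1823] yaw=-81.3 F=[ 0.2  0.6 -2.8] open=0.677 -> dx 26.95 dy -9.55 dz 4.15 twist 13.8
t=4.4 pos=[0.3737 0.2803 0.1823] yaw=-81.3 F=[ 0.2  0.6 -2.8] open=0.677 -> dx 26.96 dy -9.58 dz 12.35 twist 13.8
```

Call:
arm_command(plan=[{"claw":0.4,"dx":2,"dy":-0.7,"dz":0,"twist":2},{"claw":0.4,"dx":6,"dy":-2,"dz":0,"twist":6},{"claw":0.4,"dx":27,"dy":-9.6,"dz":2,"twist":13.8},{"claw":0.4,"dx":27,"dy":-9.6,"dz":2,"twist":13.8},{"claw":0.4,"dx":27,"dy":-9.6,"dz":2,"twist":13.8},{"claw":0.4,"dx":27,"dy":-9.6,"dz":2,"twist":13.8},{"claw":0.4,"dx":27,"dy":-9.6,"dz":3,"twist":13.8},{"claw":0.4,"dx":27,"dy":-9.6,"dz":4,"twist":13.8}])

```text
time_s: 5.03
position: [0.5149, 0.0229, 0.1429]
tcp_rot: [[-0.092, -0.996, 0.005], [-0.996, 0.092, -0.002], [0.002, -0.006, -1.0]]
force: [0.0, -0.0, -2.5]
opening: 0.679
```

```bash
python3 g.py 0.5088,0.0284,0.08,-95.1 0.5088,0.0284,0.058,-95.1
```

```text
t=5.0 pos=[0.5149 0.0229 0.1429] yaw=-95.3 F=[ 0.  -0.  -2.5] open=0.679 -> dx -0.50 dy 0.69 dz 6.28 twist -0.2
t=5.0 pos=[0.5149 0.0229 0.1429] yaw=-95.3 F=[ 0.  -0.  -2.5] open=0.679 -> dx -0.50 dy 0.70 dz 8.48 twist -0.2
```

Call:
arm_command(plan=[{"claw":0.4,"dx":-0.5,"dy":0.7,"dz":2,"twist":-0.2},{"claw":0.4,"dx":-0.5,"dy":0.7,"dz":4,"twist":-0.2},{"claw":0.4,"dx":-0.5,"dy":0.7,"dz":5.5,"twist":-0.2},{"claw":0.4,"dx":-0.5,"dy":0.7,"dz":6.3,"twist":-0.2},{"claw":0.4,"dx":-0.5,"dy":0.7,"dz":6.3,"twist":-0.2}])

```text
time_s: 5.45
position: [0.5079, 0.0284, 0.0785]
tcp_rot: [[-0.089, -0.996, 0.002], [-0.996, 0.089, -0.002], [0.001, -0.003, -1.0]]
force: [-0.8, 0.2, -2.2]
opening: 0.677
```

```bash
python3 g.py 0.5088,0.0284,0.059,-95.1; python3 - <<'E'
from h import *
for n in C: cv2.imwrite(f"pics/{n}2.png",bot.capture(n)[:,:,::-1])
a=cv2.imread("pics/side2.png")[150:350,240:440];b=cv2.imread("pics/top2.png")[110:260,240:390]
cv2.imwrite("pics/c2.png",np.hstack([cv2.resize(a,(400,400)),cv2.resize(b,(400,400))]))
E
```

```text
t=5.5 pos=[0.5079 0.0284 0.0785] yaw=-95.1 F=[-0.8  0.2 -2.2] open=0.677 -> dx -0.01 dy -0.09 dz 1.95 twist 0.0
```

View pics/c2.png

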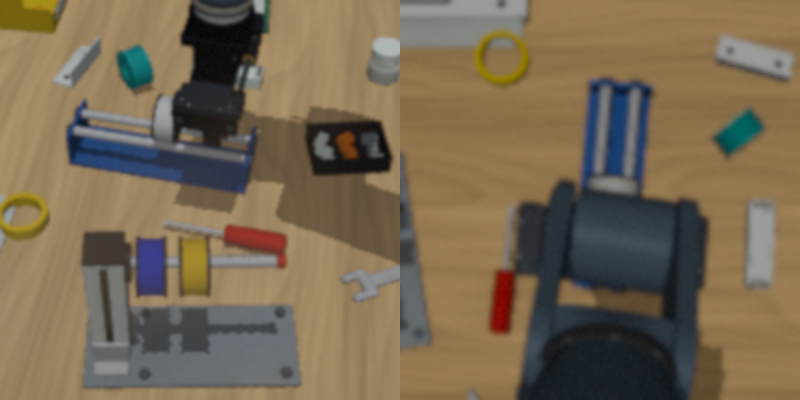

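Red is held over the rails, just robot-side of white; white, yellow and blue are undisturbed. Lowering.

Call:
arm_command(plan=[{"claw":0.4,"dx":0,"dy":-0.1,"dz":0.8,"twist":0},{"claw":0.4,"dx":0,"dy":-0.1,"dz":1.4,"twist":0},{"claw":0.4,"dx":0,"dy":-0.1,"dz":1.8,"twist":0},{"claw":0.4,"dx":0,"dy":-0.1,"dz":1.9,"twist":0}])

```text
time_s: 5.88
position: [0.51, 0.0285, 0.0607]
tcp_rot: [[-0.088, -0.996, 0.005], [-0.996, 0.088, -0.002], [0.002, -0.005, -1.0]]
force: [0.1, -0.8, -2.3]
opening: 0.676
```

```bash
python3 g.py 0.5088,0.0284,0.058,-95.1
```

```text
t=5.9 pos=[0.51   0.0285 0.0607] yaw=-95.0 F=[ 0.1 -0.8 -2.3] open=0.676 -> dx 0.02 dy 0.12 dz 0.27 twist 0.1
```

Call:
arm_command(plan=[{"claw":0.4,"dx":0,"dy":0,"dz":0.2,"twist":0},{"claw":0.4,"dx":0,"dy":0,"dz":0.3,"twist":0},{"claw":0.4,"dx":0,"dy":0,"dz":0.3,"twist":0}])

```text
time_s: 6.13
position: [0.5101, 0.0285, 0.058]
tcp_rot: [[-0.088, -0.996, 0.005], [-0.996, 0.088, -0.002], [0.002, -0.006, -1.0]]
force: [-0.1, 1.0, -0.4]
opening: 0.675
```

```bash
python3 g.py 0.5088,0.0284,0.058,-95.1
```

```text
t=6.1 pos=[0.5101 0.0285 0.058 ] yaw=-95.0 F=[-0.1  1.  -0.4] open=0.675 -> dx 0.02 dy 0.13 dz -0.00 twist 0.1
```

Call:
arm_command(plan=[{"claw":0.75,"dx":0,"dy":0,"dz":0,"twist":0},{"claw":0.9,"dx":0,"dy":0,"dz":0,"twist":0},{"claw":1,"dx":0,"dy":0,"dz":0,"twist":0},{"claw":1,"dx":0,"dy":0,"dz":0,"twist":0},{"claw":1,"dx":0,"dy":0,"dz":-2,"twist":0},{"claw":1,"dx":0,"dy":0,"dz":-5,"twist":0},{"claw":1,"dx":0,"dy":0,"dz":-9,"twist":0},{"claw":1,"dx":0,"dy":0,"dz":-13,"twist":0}])

```text
time_s: 6.8
position: [0.5084, 0.0289, 0.1887]
tcp_rot: [[-0.088, -0.996, 0.003], [-0.996, 0.088, -0.002], [0.001, -0.003, -1.0]]
force: [0.6, -0.9, -0.0]
opening: 0.997
```

```bash
python3 g.py 0.5021,0.3002,0.23,-81.3
```

```text
t=6.8 pos=[0.5084 0.0289 0.1887] yaw=-95.1 F=[ 0.6 -0.9 -0. ] open=0.997 -> dx -26.97 dy 3.01 dz -4.17 twist -13.8
```

Call:
arm_command(plan=[{"claw":1,"dx":-3,"dy":0.3,"dz":-3,"twist":-6},{"claw":1,"dx":-27,"dy":3,"dz":-4.2,"twist":-13.8},{"claw":1,"dx":-27,"dy":3,"dz":-4.2,"twist":-13.8},{"claw":1,"dx":-27,"dy":3,"dz":-4.2,"twist":-13.8},{"claw":1,"dx":-27,"dy":3,"dz":-4.2,"twist":-13.8},{"claw":1,"dx":-27,"dy":3,"dz":-4.2,"twist":-13.8},{"claw":1,"dx":-27,"dy":3,"dz":-4.2,"twist":-13.8},{"claw":1,"dx":-27,"dy":3,"dz":-4.2,"twist":-13.8}])

```text
time_s: 7.47
position: [0.5018, 0.3068, 0.2308]
tcp_rot: [[0.158, -0.987, 0.005], [-0.987, -0.158, 0.003], [-0.002, -0.006, -1.0]]
force: [0.2, 0.2, 0.4]
opening: 1.002
```

```bash
python3 g.py 0.5025,0.3002,0.124,-81.3; python3 - <<'E'
from h import *
for n in C: cv2.imwrite(f"pics/{n}3.png",bot.capture(n)[:,:,::-1])
a=cv2.imread("pics/side3.png")[150:350,240:440];b=cv2.imread("pics/top3.png")[110:260,190:340]
cv2.imwrite("pics/c3.png",np.hstack([cv2.resize(a,(400,400)),cv2.resize(b,(400,400))]))
E
```

```text
t=7.5 pos=[0.5018 0.3068 0.2308] yaw=-80.9 F=[0.2 0.2 0.4] open=1.002 -> dx 0.68 dy 0.10 dz 10.68 twist 0.4
```

View pics/c3.png

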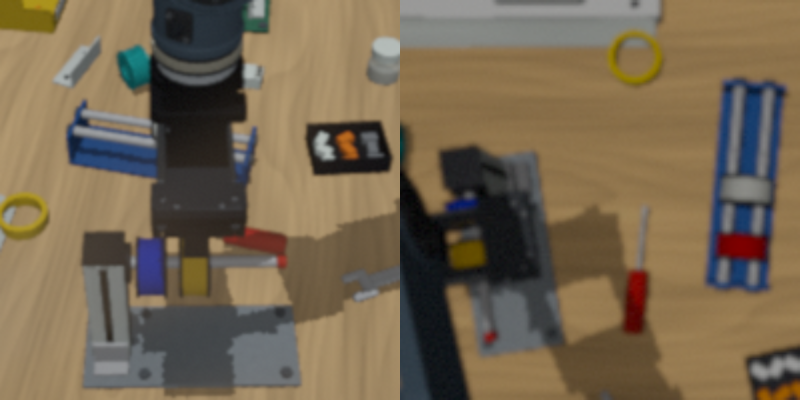

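Red sits in the cradle (top crop (742,246)) square to the rails, and the gripper is centred over yellow. The time is well within budget, so I descend to yellow.

Call:
arm_command(plan=[{"claw":1,"dx":0.5,"dy":0.1,"dz":1,"twist":0.3},{"claw":1,"dx":0.5,"dy":0.1,"dz":4,"twist":0.3},{"claw":1,"dx":0.5,"dy":0.1,"dz":7,"twist":0.3},{"claw":1,"dx":0.5,"dy":0.1,"dz":9,"twist":0.3},{"claw":1,"dx":0.5,"dy":0.1,"dz":10.2,"twist":0.3},{"claw":1,"dx":0.5,"dy":0.1,"dz":10.7,"twist":0.3},{"claw":1,"dx":0.5,"dy":0.1,"dz":10.7,"twist":0.3}])

```text
time_s: 8.15
position: [0.5009, 0.2943, 0.1217]
tcp_rot: [[0.148, -0.989, -0.001], [-0.989, -0.148, -0.004], [0.004, 0.001, -1.0]]
force: [0.4, -1.0, 0.5]
opening: 0.998
```

```bash
python3 g.py 0.5025,0.3002,0.124,-81.3
```

```text
t=8.2 pos=[0.5009 0.2943 0.1217] yaw=-81.5 F=[ 0.4 -1.   0.5] open=0.998 -> dx -0.55 dy -0.24 dz -0.23 twist -0.2
```

Call:
arm_command(plan=[{"claw":1,"dx":-0.5,"dy":-0.2,"dz":-0.2,"twist":-0.2},{"claw":1,"dx":-0.5,"dy":-0.2,"dz":-0.2,"twist":-0.2},{"claw":1,"dx":-0.5,"dy":-0.2,"dz":-0.2,"twist":-0.2}])

```text
time_s: 8.4
position: [0.5033, 0.2999, 0.1251]
tcp_rot: [[0.151, -0.988, 0.002], [-0.988, -0.151, -0.003], [0.003, -0.002, -1.0]]
force: [0.4, -0.1, -0.8]
opening: 1.001
```

```bash
python3 g.py 0.5025,0.3002,0.124,-81.3
```

```text
t=8.4 pos=[0.5033 0.2999 0.1251] yaw=-81.3 F=[ 0.4 -0.1 -0.8] open=1.001 -> dx -0.04 dy 0.07 dz 0.11 twist 0.0
```

Call:
arm_command(plan=[{"claw":0.8,"dx":0,"dy":0.05,"dz":0.1,"twist":0},{"claw":0.75,"dx":0,"dy":0.05,"dz":0.1,"twist":0},{"claw":0.7,"dx":0,"dy":0.05,"dz":0.1,"twist":0},{"claw":0.65,"dx":0,"dy":0.05,"dz":0.1,"twist":0},{"claw":0.6,"dx":0,"dy":0.05,"dz":0.1,"twist":0},{"claw":0.5,"dx":0,"dy":0.05,"dz":0.1,"twist":0},{"claw":0.4,"dx":0,"dy":0.05,"dz":0.1,"twist":0}])

```text
time_s: 8.98
position: [0.5027, 0.2999, 0.1241]
tcp_rot: [[0.152, -0.988, 0.002], [-0.988, -0.152, -0.003], [0.003, -0.002, -1.0]]
force: [-0.5, 0.3, 0.7]
opening: 0.678
```

```bash
python3 g.py 0.5025,0.3002,0.131,-81.3
```

```text
t=9.0 pos=[0.5027 0.2999 0.1241] yaw=-81.3 F=[-0.5  0.3  0.7] open=0.678 -> dx -0.04 dy 0.02 dz -0.69 twist 0.0
```

Call:
arm_command(plan=[{"claw":0.4,"dx":0,"dy":0,"dz":-0.4,"twist":0},{"claw":0.4,"dx":0,"dy":0,"dz":-0.7,"twist":0},{"claw":0.4,"dx":0,"dy":0,"dz":-0.7,"twist":0},{"claw":0.4,"dx":0,"dy":1,"dz":-0.7,"twist":0},{"claw":0.4,"dx":0,"dy":2.5,"dz":-0.7,"twist":0},{"claw":0.4,"dx":0,"dy":4,"dz":-0.7,"twist":0},{"claw":0.4,"dx":0,"dy":5,"dz":-0.7,"twist":0}])

```text
time_s: 9.57
position: [0.4504, 0.2916, 0.1307]
tcp_rot: [[0.152, -0.988, -0.001], [-0.988, -0.152, -0.004], [0.004, 0.002, -1.0]]
force: [1.0, -0.2, -2.4]
opening: 0.67
```

```bash
python3 g.py 0.375,0.2805,0.131,-81.3
```

```text
t=9.6 pos=[0.4504 0.2916 0.1307] yaw=-81.3 F=[ 1.  -0.2 -2.4] open=0.670 -> dx -0.05 dy 7.62 dz -0.02 twist 0.0
```

Call:
arm_command(plan=[{"claw":0.4,"dx":0,"dy":1.5,"dz":0,"twist":0},{"claw":0.4,"dx":0,"dy":3.5,"dz":0,"twist":0},{"claw":0.4,"dx":0,"dy":5.5,"dz":0,"twist":0},{"claw":0.4,"dx":0,"dy":7,"dz":0,"twist":0},{"claw":0.4,"dx":0,"dy":7.6,"dz":0,"twist":0},{"claw":0.4,"dx":0,"dy":7.6,"dz":-1,"twist":0},{"claw":0.4,"dx":0,"dy":7.6,"dz":-4,"twist":0},{"claw":0.4,"dx":0,"dy":7.6,"dz":-7,"twist":0}])

```text
time_s: 10.23
position: [0.3746, 0.28, 0.2007]
tcp_rot: [[0.152, -0.988, -0.004], [-0.988, -0.152, -0.005], [0.004, 0.005, -1.0]]
force: [0.3, -0.5, -1.3]
opening: 0.679
```

```bash
python3 g.py 0.6382,0.0168,0.17,-95.1 0.6382,0.0168,0.08,-95.1
```

```text
t=10.2 pos=[0.3746 0.28   0.2007] yaw=-81.3 F=[ 0.3 -0.5 -1.3] open=0.679 -> dx 30.00 dy -22.07 dz 3.10 twist 13.8
t=10.2 pos=[0.3746 0.28   0.2007] yaw=-81.3 F=[ 0.3 -0.5 -1.3] open=0.679 -> dx 29.96 dy -22.11 dz 12.10 twist 13.8
```

Call:
arm_command(plan=[{"claw":0.4,"dx":1.6,"dy":-1.2,"dz":0,"twist":2},{"claw":0.4,"dx":5,"dy":-3.6,"dz":0,"twist":6},{"claw":0.4,"dx":30,"dy":-22,"dz":2,"twist":13.8},{"claw":0.4,"dx":30,"dy":-22,"dz":2,"twist":13.8},{"claw":0.4,"dx":30,"dy":-22,"dz":2,"twist":13.8},{"claw":0.4,"dx":30,"dy":-22,"dz":2,"twist":13.8},{"claw":0.4,"dx":30,"dy":-22,"dz":2,"twist":13.8},{"claw":0.4,"dx":30,"dy":-22,"dz":3,"twist":13.8}])

```text
time_s: 10.9
position: [0.5963, 0.0581, 0.1815]
tcp_rot: [[-0.089, -0.996, -0.001], [-0.996, 0.089, -0.005], [0.005, 0.001, -1.0]]
force: [0.4, 1.3, -0.7]
opening: 0.68
```

```bash
python3 g.py 0.6382,0.0168,0.12,-95.1 0.6382,0.0168,0.08,-95.1
```

```text
t=10.9 pos=[0.5963 0.0581 0.1815] yaw=-95.1 F=[ 0.4  1.3 -0.7] open=0.680 -> dx 3.71 dy -4.54 dz 6.17 twist -0.0
t=10.9 pos=[0.5963 0.0581 0.1815] yaw=-95.1 F=[ 0.4  1.3 -0.7] open=0.680 -> dx 3.69 dy -4.55 dz 10.17 twist -0.0
```

Call:
arm_command(plan=[{"claw":0.4,"dx":2.4,"dy":-3,"dz":0,"twist":0},{"claw":0.4,"dx":3.7,"dy":-4.5,"dz":1,"twist":0},{"claw":0.4,"dx":3.7,"dy":-4.5,"dz":4,"twist":0},{"claw":0.4,"dx":3.7,"dy":-4.5,"dz":7,"twist":0},{"claw":0.4,"dx":3.7,"dy":-4.5,"dz":9,"twist":0},{"claw":0.4,"dx":3.7,"dy":-4.5,"dz":10.2,"twist":0},{"claw":0.4,"dx":3.7,"dy":-4.5,"dz":10.2,"twist":0}])

```text
time_s: 11.48
position: [0.6357, 0.0168, 0.0765]
tcp_rot: [[-0.089, -0.996, -0.007], [-0.996, 0.089, -0.004], [0.005, 0.007, -1.0]]
force: [-0.5, 0.4, -0.9]
opening: 0.68
```

```bash
python3 g.py 0.6382,0.0168,0.058,-95.1; python3 - <<'E'
from h import *
for n in C: cv2.imwrite(f"pics/{n}4.png",bot.capture(n)[:,:,::-1])
a=cv2.imread("pics/side4.png")[150:350,240:440];b=cv2.imread("pics/top4.png")[110:260,240:390]
cv2.imwrite("pics/c4.png",np.hstack([cv2.resize(a,(400,400)),cv2.resize(b,(400,400))]))
E
```

```text
t=11.5 pos=[0.6357 0.0168 0.0765] yaw=-95.1 F=[-0.5  0.4 -0.9] open=0.680 -> dx -0.03 dy -0.26 dz 1.84 twist -0.0
```

View pics/c4.png

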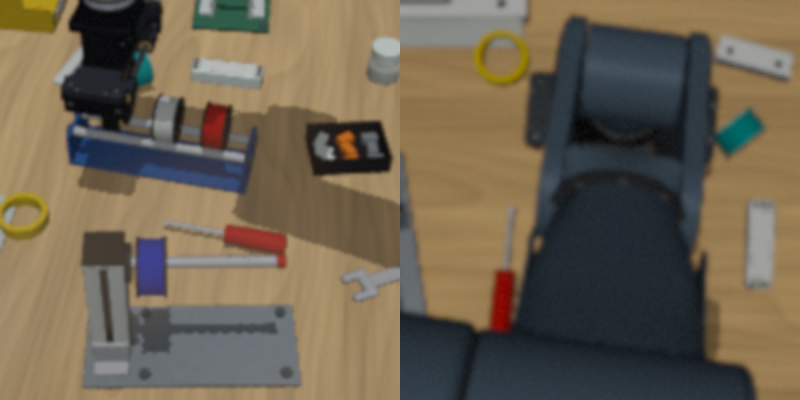

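Call:
arm_command(plan=[{"claw":0.4,"dx":0,"dy":-0.2,"dz":0.7,"twist":0},{"claw":0.4,"dx":0,"dy":-0.2,"dz":1.2,"twist":0},{"claw":0.4,"dx":0,"dy":-0.2,"dz":1.6,"twist":0},{"claw":0.4,"dx":0,"dy":-0.2,"dz":1.8,"twist":0},{"claw":0.4,"dx":0,"dy":-0.2,"dz":1.8,"twist":0}])

```text
time_s: 12.0
position: [0.64, 0.0166, 0.0617]
tcp_rot: [[-0.089, -0.996, -0.001], [-0.996, 0.089, -0.005], [0.005, 0.001, -1.0]]
force: [-0.7, -0.7, -2.6]
opening: 0.678
```

```bash
python3 g.py 0.6382,0.0168,0.058,-95.1
```

```text
t=12.0 pos=[0.64   0.0166 0.0617] yaw=-95.1 F=[-0.7 -0.7 -2.6] open=0.678 -> dx -0.01 dy 0.18 dz 0.37 twist 0.0
```

Call:
arm_command(plan=[{"claw":0.4,"dx":0,"dy":0,"dz":0.2,"twist":0},{"claw":0.4,"dx":0,"dy":0,"dz":0.4,"twist":0},{"claw":0.4,"dx":0,"dy":0,"dz":0.4,"twist":0},{"claw":0.4,"dx":0,"dy":0,"dz":0.4,"twist":0}])

```text
time_s: 12.33
position: [0.6402, 0.0166, 0.058]
tcp_rot: [[-0.089, -0.996, -0.0], [-0.996, 0.089, -0.005], [0.005, 0.0, -1.0]]
force: [-0.3, -0.1, 0.2]
opening: 0.675
```

```bash
python3 g.py 0.6382,0.0168,0.058,-95.1
```

```text
t=12.3 pos=[0.6402 0.0166 0.058 ] yaw=-95.1 F=[-0.3 -0.1  0.2] open=0.675 -> dx -0.01 dy 0.20 dz -0.00 twist 0.0
```

Call:
arm_command(plan=[{"claw":0.75,"dx":0,"dy":0,"dz":0,"twist":0},{"claw":0.9,"dx":0,"dy":0,"dz":0,"twist":0},{"claw":1,"dx":0,"dy":0,"dz":0,"twist":0},{"claw":1,"dx":0,"dy":0,"dz":0,"twist":0},{"claw":1,"dx":0,"dy":0,"dz":-2,"twist":0},{"claw":1,"dx":0,"dy":0,"dz":-6,"twist":0},{"claw":1,"dx":0,"dy":0,"dz":-10,"twist":0},{"claw":1,"dx":0,"dy":0,"dz":-14,"twist":0}])

```text
time_s: 13.0
position: [0.6397, 0.0174, 0.1989]
tcp_rot: [[-0.089, -0.996, -0.002], [-0.996, 0.089, -0.005], [0.005, 0.002, -1.0]]
force: [0.7, 0.5, 0.8]
opening: 0.997
```

```bash
python3 g.py 0.545,0.3066,0.23,-81.3
```

```text
t=13.0 pos=[0.6397 0.0174 0.1989] yaw=-95.1 F=[0.7 0.5 0.8] open=0.997 -> dx -27.95 dy 12.00 dz -3.23 twist -13.8
```

Call:
arm_command(plan=[{"claw":1,"dx":-3,"dy":1.3,"dz":-2,"twist":-6},{"claw":1,"dx":-28,"dy":12,"dz":-3.2,"twist":-13.8},{"claw":1,"dx":-28,"dy":12,"dz":-3.2,"twist":-13.8},{"claw":1,"dx":-28,"dy":12,"dz":-3.2,"twist":-13.8},{"claw":1,"dx":-28,"dy":12,"dz":-3.2,"twist":-13.8},{"claw":1,"dx":-28,"dy":12,"dz":-3.2,"twist":-13.8},{"claw":1,"dx":-28,"dy":12,"dz":-3.2,"twist":-13.8},{"claw":1,"dx":-28,"dy":12,"dz":-3.2,"twist":-13.8}])

```text
time_s: 13.67
position: [0.5429, 0.3113, 0.23]
tcp_rot: [[0.154, -0.988, -0.003], [-0.988, -0.154, -0.003], [0.003, 0.003, -1.0]]
force: [0.8, -0.3, 0.3]
opening: 1.0
```

```bash
python3 g.py 0.545,0.3066,0.124,-81.3; python3 - <<'E'
from h import *
for n in C: cv2.imwrite(f"pics/{n}5.png",bot.capture(n)[:,:,::-1])
a=cv2.imread("pics/side5.png")[150:350,240:440];b=cv2.imread("pics/top5.png")[110:260,190:340]
cv2.imwrite("pics/c5.png",np.hstack([cv2.resize(a,(400,400)),cv2.resize(b,(400,400))]))
E
```

```text
t=13.7 pos=[0.5429 0.3113 0.23  ] yaw=-81.1 F=[ 0.8 -0.3  0.3] open=1.000 -> dx 0.46 dy -0.17 dz 10.60 twist 0.2
```

View pics/c5.png

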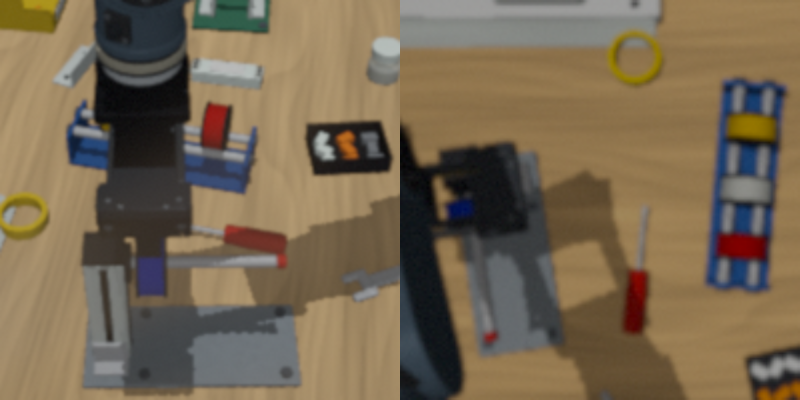

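Yellow, white and red now all sit in the cradle (top crop (751,128), (746,189) and (742,246)). The gripper is over blue, so I descend.

Call:
arm_command(plan=[{"claw":1,"dx":0.2,"dy":-0.1,"dz":1,"twist":0.1},{"claw":1,"dx":0.2,"dy":-0.1,"dz":4,"twist":0.1},{"claw":1,"dx":0.2,"dy":-0.1,"dz":7,"twist":0.1},{"claw":1,"dx":0.2,"dy":-0.1,"dz":9,"twist":0.1},{"claw":1,"dx":0.2,"dy":-0.1,"dz":10,"twist":0.1},{"claw":1,"dx":0.2,"dy":-0.1,"dz":10.4,"twist":0.1},{"claw":1,"dx":0.2,"dy":-0.1,"dz":10.4,"twist":0.1},{"claw":1,"dx":0.2,"dy":-0.1,"dz":10.4,"twist":0.1}])

```text
time_s: 14.43
position: [0.5453, 0.3085, 0.1267]
tcp_rot: [[0.154, -0.988, -0.0], [-0.988, -0.154, -0.003], [0.003, 0.001, -1.0]]
force: [0.1, -0.3, 0.2]
opening: 0.997
```

```bash
python3 g.py 0.545,0.3066,0.124,-81.3
```

```text
t=14.4 pos=[0.5453 0.3085 0.1267] yaw=-81.1 F=[ 0.1 -0.3  0.2] open=0.997 -> dx 0.18 dy 0.06 dz 0.27 twist 0.2
```

Call:
arm_command(plan=[{"claw":0.9,"dx":0.2,"dy":0,"dz":0.2,"twist":0.2},{"claw":0.8,"dx":0.2,"dy":0,"dz":0.25,"twist":0.2},{"claw":0.7,"dx":0.2,"dy":0,"dz":0.25,"twist":0.2},{"claw":0.65,"dx":0.2,"dy":0,"dz":0.25,"twist":0.2},{"claw":0.6,"dx":0.2,"dy":0,"dz":0.25,"twist":0.2},{"claw":0.5,"dx":0.2,"dy":0,"dz":0.25,"twist":0.2},{"claw":0.4,"dx":0.2,"dy":0,"dz":0.25,"twist":0.2}])

```text
time_s: 15.02
position: [0.5458, 0.3067, 0.1246]
tcp_rot: [[0.151, -0.989, 0.0], [-0.989, -0.151, -0.003], [0.003, 0.0, -1.0]]
force: [-0.1, -0.1, 1.5]
opening: 0.678
```

```bash
python3 g.py 0.545,0.3066,0.131,-81.3
```

```text
t=15.0 pos=[0.5458 0.3067 0.1246] yaw=-81.3 F=[-0.1 -0.1  1.5] open=0.678 -> dx -0.00 dy 0.08 dz -0.64 twist -0.0
```

Call:
arm_command(plan=[{"claw":0.4,"dx":0,"dy":0,"dz":-0.4,"twist":0},{"claw":0.4,"dx":0,"dy":0,"dz":-0.7,"twist":0},{"claw":0.4,"dx":0,"dy":0,"dz":-0.7,"twist":0},{"claw":0.4,"dx":0,"dy":1,"dz":-0.7,"twist":0},{"claw":0.4,"dx":0,"dy":3,"dz":-0.7,"twist":0},{"claw":0.4,"dx":0,"dy":5.5,"dz":-0.7,"twist":0},{"claw":0.4,"dx":0,"dy":7.5,"dz":-0.7,"twist":0},{"claw":0.4,"dx":0,"dy":8.5,"dz":-0.7,"twist":0}])

```text
time_s: 15.68
position: [0.457, 0.2928, 0.131]
tcp_rot: [[0.152, -0.988, -0.005], [-0.988, -0.152, -0.005], [0.004, 0.006, -1.0]]
force: [-0.1, 1.2, -2.8]
opening: 0.681
```

```bash
python3 g.py 0.375,0.2805,0.131,-81.3
```

```text
t=15.7 pos=[0.457  0.2928 0.131 ] yaw=-81.3 F=[-0.1  1.2 -2.8] open=0.681 -> dx -0.03 dy 8.29 dz 0.05 twist 0.0
```

Call:
arm_command(plan=[{"claw":0.4,"dx":0,"dy":1.5,"dz":0,"twist":0},{"claw":0.4,"dx":0,"dy":3.5,"dz":0,"twist":0},{"claw":0.4,"dx":0,"dy":6,"dz":0,"twist":0},{"claw":0.4,"dx":0,"dy":7.6,"dz":0,"twist":0},{"claw":0.4,"dx":0,"dy":8.3,"dz":0,"twist":0},{"claw":0.4,"dx":0,"dy":8.3,"dz":-1,"twist":0},{"claw":0.4,"dx":0,"dy":8.3,"dz":-4,"twist":0},{"claw":0.4,"dx":0,"dy":8.3,"dz":-7,"twist":0}])

```text
time_s: 16.35
position: [0.3752, 0.2804, 0.2016]
tcp_rot: [[0.152, -0.988, -0.007], [-0.988, -0.152, -0.006], [0.005, 0.008, -1.0]]
force: [1.2, -0.2, -3.1]
opening: 0.674
```

```bash
python3 g.py 0.47,0.0,0.21,-88 0.5245,-0.3277,0.18,-88
```

```text
t=16.4 pos=[0.3752 0.2804 0.2016] yaw=-81.3 F=[ 1.2 -0.2 -3.1] open=0.674 -> dx 29.16 dy -5.10 dz -0.75 twist 6.7
t=16.4 pos=[0.3752 0.2804 0.2016] yaw=-81.3 F=[ 1.2 -0.2 -3.1] open=0.674 -> dx 62.36 dy -5.54 dz 2.41 twist 6.7
```

Call:
arm_command(plan=[{"claw":0.4,"dx":2,"dy":-0.2,"dz":0,"twist":2},{"claw":0.4,"dx":5,"dy":-0.4,"dz":0,"twist":5},{"claw":0.4,"dx":62.4,"dy":-5.5,"dz":0,"twist":6.7},{"claw":0.4,"dx":62.4,"dy":-5.5,"dz":0,"twist":6.7},{"claw":0.4,"dx":62.4,"dy":-5.5,"dz":0,"twist":6.7},{"claw":0.4,"dx":62.4,"dy":-5.5,"dz":0,"twist":6.7},{"claw":0.4,"dx":62.4,"dy":-5.5,"dz":0,"twist":6.7},{"claw":0.4,"dx":62.4,"dy":-5.5,"dz":0,"twist":6.7}])

```text
time_s: 17.02
position: [0.4477, -0.0137, 0.2032]
tcp_rot: [[0.035, -0.999, -0.005], [-0.999, -0.035, -0.007], [0.006, 0.005, -1.0]]
force: [1.7, 1.6, -2.7]
opening: 0.677
```

```bash
python3 g.py 0.5245,-0.3277,0.18,-88
```

```text
t=17.0 pos=[ 0.4477 -0.0137  0.2032] yaw=-88.0 F=[ 1.7  1.6 -2.7] open=0.677 -> dx 31.63 dy -6.58 dz 2.49 twist 0.0
```

Call:
arm_command(plan=[{"claw":0.4,"dx":31.6,"dy":-6.6,"dz":1,"twist":0},{"claw":0.4,"dx":31.6,"dy":-6.6,"dz":1,"twist":0},{"claw":0.4,"dx":31.6,"dy":-6.6,"dz":1,"twist":0},{"claw":0.4,"dx":31.6,"dy":-6.6,"dz":1,"twist":0},{"claw":0.4,"dx":31.6,"dy":-6.6,"dz":1,"twist":0},{"claw":0.4,"dx":31.6,"dy":-6.6,"dz":1,"twist":0},{"claw":0.4,"dx":31.6,"dy":-6.6,"dz":2.5,"twist":0},{"claw":0.4,"dx":31.6,"dy":-6.6,"dz":2.5,"twist":0}])

```text
time_s: 17.68
position: [0.5259, -0.3317, 0.1801]
tcp_rot: [[0.034, -0.999, -0.002], [-0.999, -0.034, -0.01], [0.01, 0.002, -1.0]]
force: [0.7, 0.1, -2.1]
opening: 0.677
```

```bash
python3 g.py 0.5245,-0.3277,0.1,-88
```

```text
t=17.7 pos=[ 0.5259 -0.3317  0.1801] yaw=-88.1 F=[ 0.7  0.1 -2.1] open=0.677 -> dx -0.48 dy 0.11 dz 8.01 twist -0.1
```

Call:
arm_command(plan=[{"claw":0.4,"dx":-0.4,"dy":0.1,"dz":1,"twist":0},{"claw":0.4,"dx":-0.4,"dy":0.1,"dz":3,"twist":0},{"claw":0.4,"dx":-0.4,"dy":0.1,"dz":5.5,"twist":0},{"claw":0.4,"dx":-0.4,"dy":0.1,"dz":7.2,"twist":0},{"claw":0.4,"dx":-0.4,"dy":0.1,"dz":8,"twist":0},{"claw":0.4,"dx":-0.4,"dy":0.1,"dz":8,"twist":0},{"claw":0.4,"dx":-0.4,"dy":0.1,"dz":8,"twist":0}])

```text
time_s: 18.27
position: [0.5252, -0.329, 0.1001]
tcp_rot: [[0.034, -0.999, -0.001], [-0.999, -0.034, -0.01], [0.01, 0.002, -1.0]]
force: [0.1, 0.8, -2.4]
opening: 0.677
```

```bash
python3 g.py 0.5245,-0.3277,0.06,-88; python3 - <<'E'
from h import *
for n in C: cv2.imwrite(f"pics/{n}6.png",bot.capture(n)[:,:,::-1])
a=cv2.imread("pics/side6.png")[80:180,310:410];b=cv2.imread("pics/top6.png")[140:260,380:500]
cv2.imwrite("pics/c6.png",np.hstack([cv2.resize(a,(400,400)),cv2.resize(b,(400,400))]))
E
```

```text
t=18.3 pos=[ 0.5252 -0.329   0.1001] yaw=-88.1 F=[ 0.1  0.8 -2.4] open=0.677 -> dx -0.17 dy 0.06 dz 4.01 twist -0.1
```

View pics/c6.png

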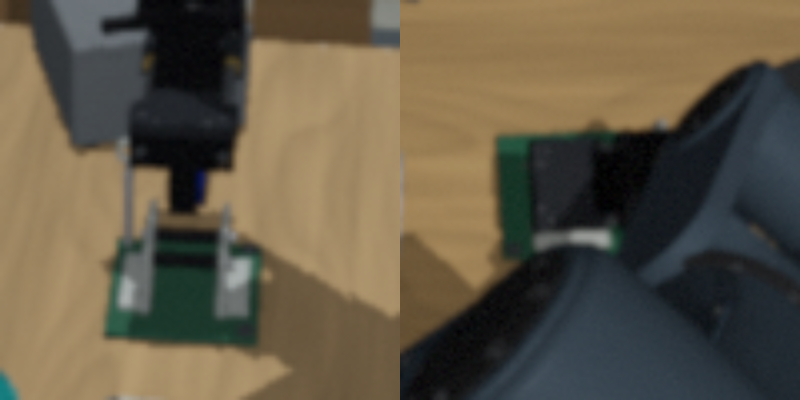

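Blue shows just right of the finger at crop (200,185). It spans about columns 166–206 and the cheek gap is 152–222, so it is centred. Lowering.

Call:
arm_command(plan=[{"claw":0.4,"dx":-0.1,"dy":0.1,"dz":1,"twist":0},{"claw":0.4,"dx":-0.1,"dy":0.1,"dz":2,"twist":0},{"claw":0.4,"dx":-0.1,"dy":0.1,"dz":2.8,"twist":0},{"claw":0.4,"dx":-0.1,"dy":0.1,"dz":3.4,"twist":0},{"claw":0.4,"dx":-0.1,"dy":0.1,"dz":3.8,"twist":0},{"claw":0.4,"dx":-0.1,"dy":0.1,"dz":3.9,"twist":0}])

```text
time_s: 18.87
position: [0.5242, -0.3284, 0.0611]
tcp_rot: [[0.034, -0.999, -0.001], [-0.999, -0.034, -0.01], [0.01, 0.001, -1.0]]
force: [-0.3, -0.6, -2.3]
opening: 0.675
```

```bash
python3 g.py 0.5245,-0.3277,0.058,-88
```

```text
t=18.9 pos=[ 0.5242 -0.3284  0.0611] yaw=-88.1 F=[-0.3 -0.6 -2.3] open=0.675 -> dx -0.07 dy -0.03 dz 0.31 twist -0.1
```

Call:
arm_command(plan=[{"claw":0.4,"dx":0,"dy":0,"dz":0.2,"twist":0},{"claw":0.4,"dx":0,"dy":0,"dz":0.3,"twist":0},{"claw":0.4,"dx":0,"dy":0,"dz":0.35,"twist":0},{"claw":0.4,"dx":0,"dy":0,"dz":0.35,"twist":0}])

```text
time_s: 19.2
position: [0.5244, -0.3286, 0.0583]
tcp_rot: [[0.034, -0.999, -0.001], [-0.999, -0.034, -0.011], [0.011, 0.001, -1.0]]
force: [-0.3, 1.0, 3.1]
opening: 0.68
```

```bash
python3 g.py 0.5245,-0.3277,0.058,-88
```

```text
t=19.2 pos=[ 0.5244 -0.3286  0.0583] yaw=-88.1 F=[-0.3  1.   3.1] open=0.680 -> dx -0.09 dy -0.01 dz 0.03 twist -0.1
```

Call:
arm_command(plan=[{"claw":0.75,"dx":0,"dy":0,"dz":0,"twist":0},{"claw":0.9,"dx":0,"dy":0,"dz":0,"twist":0},{"claw":1,"dx":0,"dy":0,"dz":0,"twist":0},{"claw":1,"dx":0,"dy":0,"dz":0,"twist":0},{"claw":1,"dx":0,"dy":0,"dz":-2,"twist":0},{"claw":1,"dx":0,"dy":0,"dz":-6,"twist":0},{"claw":1,"dx":0,"dy":0,"dz":-10,"twist":0},{"claw":1,"dx":0,"dy":0,"dz":-14,"twist":0}])

```text
time_s: 19.87
position: [0.5241, -0.3267, 0.1993]
tcp_rot: [[0.034, -0.999, -0.002], [-0.999, -0.034, -0.01], [0.01, 0.002, -1.0]]
force: [1.0, -0.4, -0.1]
opening: 0.996
```

```bash
python3 g.py 0.5738,0.0226,0.19,-95.1
```

```text
t=19.9 pos=[ 0.5241 -0.3267  0.1993] yaw=-88.1 F=[ 1.  -0.4 -0.1] open=0.996 -> dx -34.75 dy -6.15 dz 0.57 twist 7.0
```

Call:
arm_command(plan=[{"claw":1,"dx":-4,"dy":-0.7,"dz":0,"twist":3},{"claw":1,"dx":-34.7,"dy":-6.1,"dz":0.5,"twist":7},{"claw":1,"dx":-34.7,"dy":-6.1,"dz":0.5,"twist":7},{"claw":1,"dx":-34.7,"dy":-6.1,"dz":0.5,"twist":7},{"claw":1,"dx":-34.7,"dy":-6.1,"dz":0.5,"twist":7},{"claw":1,"dx":-34.7,"dy":-6.1,"dz":0.5,"twist":7},{"claw":1,"dx":-34.7,"dy":-6.1,"dz":0.5,"twist":7},{"claw":1,"dx":-34.7,"dy":-6.1,"dz":0.5,"twist":7}])

```text
time_s: 20.53
position: [0.5705, 0.0041, 0.1913]
tcp_rot: [[-0.089, -0.996, -0.001], [-0.996, 0.089, -0.01], [0.01, 0.0, -1.0]]
force: [0.5, -0.3, -0.0]
opening: 1.004
```

```bash
python3 g.py 0.5738,0.0227,0.12,-95.1;  python3 - <<'E'
from h import *
for n in C: cv2.imwrite(f"pics/{n}7.png",bot.capture(n)[:,:,::-1])
a=cv2.imread("pics/side7.png")[90:290,240:440];b=cv2.imread("pics/top7.png")[120:240,380:500]
cv2.imwrite("pics/c7.png",np.hstack([cv2.resize(a,(400,400)),cv2.resize(b,(400,400))]))
E
```

```text
t=20.5 pos=[0.5705 0.0041 0.1913] yaw=-95.1 F=[ 0.5 -0.3 -0. ] open=1.004 -> dx -1.96 dy -0.17 dz 7.11 twist 0.0
```

View pics/c7.png

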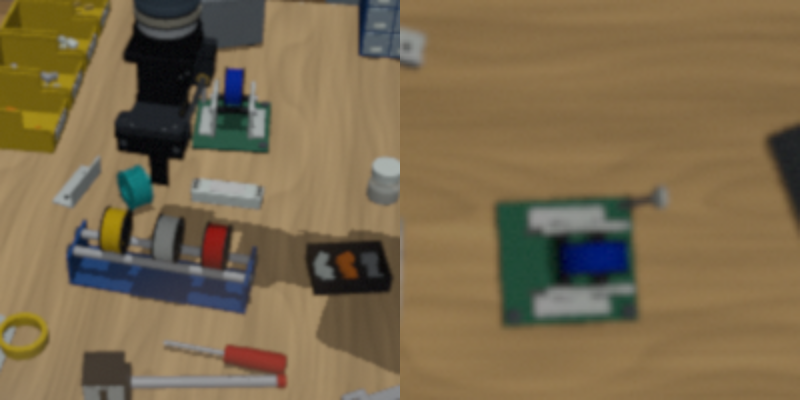

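Blue sits between the pay-off cheeks (top crop (595,258)), centred. Next I move over white, then descend.

Call:
arm_command(plan=[{"claw":1,"dx":-1.9,"dy":-0.2,"dz":0,"twist":0},{"claw":1,"dx":-1.9,"dy":-0.2,"dz":1,"twist":0},{"claw":1,"dx":-1.9,"dy":-0.2,"dz":4,"twist":0},{"claw":1,"dx":-1.9,"dy":-0.2,"dz":6,"twist":0},{"claw":1,"dx":-1.9,"dy":-0.2,"dz":7,"twist":0},{"claw":1,"dx":-1.9,"dy":-0.2,"dz":7,"twist":0}])

```text
time_s: 21.13
position: [0.5715, 0.0257, 0.1183]
tcp_rot: [[-0.082, -0.997, -0.008], [-0.997, 0.082, -0.007], [0.008, 0.007, -1.0]]
force: [-0.0, 0.7, -0.2]
opening: 0.995
```

```bash
python3 g.py 0.5738,0.0227,0.058,-95.1;  python3 - <<'E'
from h import *
im=bot.capture("side"); cv2.imwrite(f"pics/side8.png",im[:,:,::-1])
cv2.imwrite("pics/c8.png",cv2.resize(cv2.imread("pics/side8.png")[170:260,260:380],None,fx=5,fy=5))
E
```

```text
t=21.1 pos=[0.5715 0.0257 0.1183] yaw=-94.7 F=[-0.   0.7 -0.2] open=0.995 -> dx 0.24 dy -0.30 dz 6.03 twist 0.4
```

View pics/c8.png

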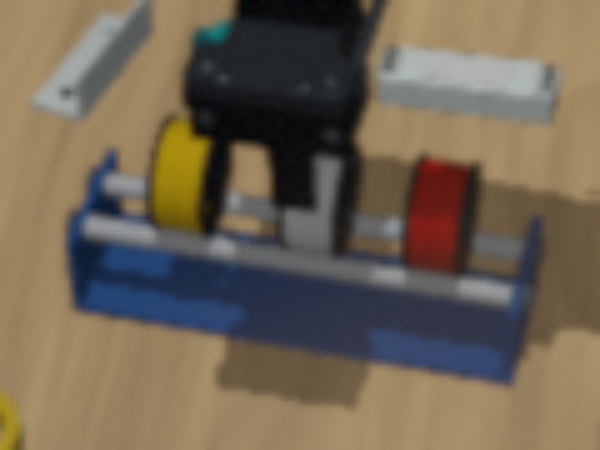

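Call:
arm_command(plan=[{"claw":1,"dx":0.1,"dy":-0.2,"dz":2,"twist":0.3},{"claw":1,"dx":0.1,"dy":-0.2,"dz":4,"twist":0.3},{"claw":1,"dx":0.1,"dy":-0.2,"dz":5.4,"twist":0.3},{"claw":1,"dx":0.1,"dy":-0.2,"dz":6,"twist":0.3},{"claw":1,"dx":0.1,"dy":-0.2,"dz":6,"twist":0.3},{"claw":1,"dx":0.1,"dy":-0.2,"dz":6,"twist":0.3}])

```text
time_s: 21.68
position: [0.5753, 0.0236, 0.0608]
tcp_rot: [[-0.088, -0.996, -0.003], [-0.996, 0.088, -0.008], [0.008, 0.002, -1.0]]
force: [0.2, 1.1, 0.0]
opening: 1.0
```

```bash
python3 g.py 0.5738,0.0227,0.058,-95.1
```

```text
t=21.7 pos=[0.5753 0.0236 0.0608] yaw=-95.0 F=[0.2 1.1 0. ] open=1.000 -> dx 0.10 dy 0.14 dz 0.28 twist 0.1
```

Call:
arm_command(plan=[{"claw":0.9,"dx":0.1,"dy":0.1,"dz":0.2,"twist":0},{"claw":0.8,"dx":0.1,"dy":0.1,"dz":0.25,"twist":0},{"claw":0.7,"dx":0.1,"dy":0.1,"dz":0.25,"twist":0},{"claw":0.65,"dx":0.1,"dy":0.1,"dz":0.25,"twist":0},{"claw":0.6,"dx":0.1,"dy":0.1,"dz":0.25,"twist":0},{"claw":0.5,"dx":0.1,"dy":0.1,"dz":0.25,"twist":0},{"claw":0.4,"dx":0.1,"dy":0.1,"dz":0.25,"twist":0}])

```text
time_s: 22.27
position: [0.5745, 0.0222, 0.0587]
tcp_rot: [[-0.087, -0.996, -0.002], [-0.996, 0.087, -0.009], [0.009, 0.002, -1.0]]
force: [0.4, -1.3, 2.6]
opening: 0.675
```

```bash
python3 g.py 0.5738,0.0227,0.18,-95.1
```

```text
t=22.3 pos=[0.5745 0.0222 0.0587] yaw=-95.0 F=[ 0.4 -1.3  2.6] open=0.675 -> dx 0.07 dy 0.10 dz -12.13 twist 0.1
```

Call:
arm_command(plan=[{"claw":0.4,"dx":0,"dy":0,"dz":-1,"twist":0},{"claw":0.4,"dx":0,"dy":0,"dz":-3,"twist":0},{"claw":0.4,"dx":0,"dy":0,"dz":-6,"twist":0},{"claw":0.4,"dx":0,"dy":0,"dz":-10,"twist":0},{"claw":0.4,"dx":0,"dy":0,"dz":-14,"twist":0}])

```text
time_s: 22.68
position: [0.5734, 0.024, 0.1994]
tcp_rot: [[-0.087, -0.996, -0.006], [-0.996, 0.087, -0.007], [0.008, 0.005, -1.0]]
force: [1.0, -0.4, -2.0]
opening: 0.676
```

```bash
python3 g.py 0.373,0.2803,0.2,-81.3
```

```text
t=22.7 pos=[0.5734 0.024  0.1994] yaw=-95.0 F=[ 1.  -0.4 -2. ] open=0.676 -> dx -23.78 dy 22.21 dz -0.13 twist -13.7
```

Call:
arm_command(plan=[{"claw":0.4,"dx":-1.5,"dy":1.4,"dz":0,"twist":-2},{"claw":0.4,"dx":-4,"dy":3.7,"dz":0,"twist":-6},{"claw":0.4,"dx":-23.8,"dy":22.2,"dz":-0.2,"twist":-13.7},{"claw":0.4,"dx":-23.8,"dy":22.2,"dz":-0.2,"twist":-13.7},{"claw":0.4,"dx":-23.8,"dy":22.2,"dz":-0.2,"twist":-13.7},{"claw":0.4,"dx":-23.8,"dy":22.2,"dz":-0.2,"twist":-13.7},{"claw":0.4,"dx":-23.8,"dy":22.2,"dz":-0.2,"twist":-13.7},{"claw":0.4,"dx":-23.8,"dy":22.2,"dz":-0.2,"twist":-13.7}])

```text
time_s: 23.35
position: [0.384, 0.2653, 0.201]
tcp_rot: [[0.15, -0.989, -0.006], [-0.989, -0.15, -0.007], [0.006, 0.007, -1.0]]
force: [1.0, 0.7, -2.0]
opening: 0.675
```

```bash
python3 g.py 0.373,0.2803,0.2,-81.3
```

```text
t=23.4 pos=[0.384  0.2653 0.201 ] yaw=-81.4 F=[ 1.   0.7 -2. ] open=0.675 -> dx -1.65 dy 0.86 dz 0.09 twist -0.1
```

Call:
arm_command(plan=[{"claw":0.4,"dx":-1.6,"dy":0.9,"dz":0,"twist":-0.1},{"claw":0.4,"dx":-1.6,"dy":0.9,"dz":1,"twist":-0.1},{"claw":0.4,"dx":-1.6,"dy":0.9,"dz":3,"twist":-0.1},{"claw":0.4,"dx":-1.6,"dy":0.9,"dz":5.5,"twist":-0.1},{"claw":0.4,"dx":-1.6,"dy":0.9,"dz":6.8,"twist":-0.1},{"claw":0.4,"dx":-1.6,"dy":0.9,"dz":6.9,"twist":-0.1},{"claw":0.4,"dx":-1.6,"dy":0.9,"dz":6.9,"twist":-0.1}])

```text
time_s: 23.93
position: [0.3715, 0.2792, 0.1316]
tcp_rot: [[0.152, -0.988, -0.008], [-0.988, -0.152, -0.007], [0.006, 0.009, -1.0]]
force: [0.4, 0.6, -0.3]
opening: 0.678
```

```bash
python3 g.py 0.373,0.2803,0.1315,-81.3 0.4,0.2845,0.1315,-81.3; python3 - <<'E'
from h import *
for n in C: cv2.imwrite(f"pics/{n}9.png",bot.capture(n)[:,:,::-1])
a=cv2.imread("pics/side9.png")[230:330,300:450];b=cv2.imread("pics/top9.png")[150:250,180:280]
cv2.imwrite("pics/c9.png",np.hstack([cv2.resize(a,(450,300)),cv2.resize(b,(300,300))]))
E
```

```text
t=23.9 pos=[0.3715 0.2792 0.1316] yaw=-81.3 F=[ 0.4  0.6 -0.3] open=0.678 -> dx -0.08 dy -0.16 dz 0.01 twist 0.0
t=23.9 pos=[0.3715 0.2792 0.1316] yaw=-81.3 F=[ 0.4  0.6 -0.3] open=0.678 -> dx -0.09 dy -2.90 dz -0.01 twist 0.0
```

View pics/c9.png

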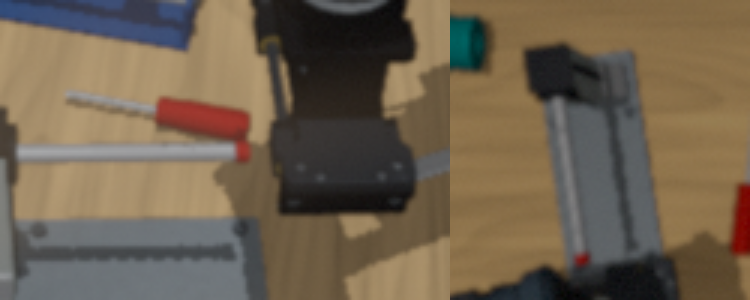

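The spool is held in line with the arm, just off the red tip (side crop (243,151)). I slide it in with the height aligned and check the force.

Call:
arm_command(plan=[{"claw":0.4,"dx":-0.1,"dy":-1,"dz":0,"twist":0},{"claw":0.4,"dx":-0.1,"dy":-2,"dz":0,"twist":0},{"claw":0.4,"dx":-0.1,"dy":-3,"dz":0,"twist":0},{"claw":0.4,"dx":-0.1,"dy":-4,"dz":0,"twist":0},{"claw":0.4,"dx":-0.1,"dy":-5,"dz":0,"twist":0}])

```text
time_s: 24.45
position: [0.424, 0.2886, 0.1328]
tcp_rot: [[0.152, -0.988, -0.004], [-0.988, -0.152, -0.005], [0.005, 0.004, -1.0]]
force: [0.2, -0.8, -1.1]
opening: 0.681
```

```bash
python3 g.py 0.5458,0.3067,0.1315,-81.3
```

```text
t=24.4 pos=[0.424  0.2886 0.1328] yaw=-81.3 F=[ 0.2 -0.8 -1.1] open=0.681 -> dx 0.05 dy -12.32 dz 0.08 twist 0.0
```

Call:
arm_command(plan=[{"claw":0.4,"dx":0,"dy":-1.5,"dz":0,"twist":0},{"claw":0.4,"dx":0,"dy":-3.5,"dz":0,"twist":0},{"claw":0.4,"dx":0,"dy":-6,"dz":0.1,"twist":0},{"claw":0.4,"dx":0,"dy":-8.5,"dz":0.1,"twist":0},{"claw":0.4,"dx":0,"dy":-10.5,"dz":0.1,"twist":0},{"claw":0.4,"dx":0,"dy":-11.6,"dz":0.1,"twist":0},{"claw":0.4,"dx":0,"dy":-12,"dz":0.1,"twist":0},{"claw":0.4,"dx":0,"dy":-12.1,"dz":0.1,"twist":0}])

```text
time_s: 25.12
position: [0.5447, 0.3067, 0.1308]
tcp_rot: [[0.151, -0.989, -0.004], [-0.989, -0.151, -0.005], [0.005, 0.004, -1.0]]
force: [-0.1, -0.4, -1.8]
opening: 0.679
```

```bash
python3 g.py 0.5458,0.3067,0.1245,-81.3
```

```text
t=25.1 pos=[0.5447 0.3067 0.1308] yaw=-81.3 F=[-0.1 -0.4 -1.8] open=0.679 -> dx 0.01 dy -0.11 dz 0.63 twist -0.0
```

Call:
arm_command(plan=[{"claw":0.4,"dx":0,"dy":-0.1,"dz":0.3,"twist":0},{"claw":0.4,"dx":0,"dy":-0.1,"dz":0.6,"twist":0},{"claw":0.4,"dx":0,"dy":-0.1,"dz":0.7,"twist":0},{"claw":0.4,"dx":0,"dy":-0.1,"dz":0.7,"twist":0}])

```text
time_s: 25.45
position: [0.5453, 0.3067, 0.125]
tcp_rot: [[0.151, -0.988, -0.003], [-0.988, -0.151, -0.006], [0.005, 0.004, -1.0]]
force: [0.5, -1.5, 4.8]
opening: 0.678
```

```bash
python3 g.py 0.5458,0.3067,0.1245,-81.3
```

```text
t=25.4 pos=[0.5453 0.3067 0.125 ] yaw=-81.3 F=[ 0.5 -1.5  4.8] open=0.678 -> dx 0.00 dy -0.05 dz 0.05 twist 0.0
```

Contact at +4.8 N, so it is resting on the arm. Release and lift.

Call:
arm_command(plan=[{"claw":0.75,"dx":0,"dy":0,"dz":0,"twist":0},{"claw":0.9,"dx":0,"dy":0,"dz":0,"twist":0},{"claw":1,"dx":0,"dy":0,"dz":0,"twist":0},{"claw":1,"dx":0,"dy":0,"dz":0,"twist":0},{"claw":1,"dx":0,"dy":0,"dz":-2,"twist":0},{"claw":1,"dx":0,"dy":0,"dz":-5,"twist":0},{"claw":1,"dx":0,"dy":0,"dz":-8,"twist":0},{"claw":1,"dx":0,"dy":0,"dz":-11,"twist":0}])

```text
time_s: 26.12
position: [0.5451, 0.3072, 0.2356]
tcp_rot: [[0.151, -0.988, -0.005], [-0.988, -0.151, -0.006], [0.006, 0.006, -1.0]]
force: [-0.8, 0.9, -0.7]
opening: 0.996
```

```bash
python3 g.py 0.6402,0.0166,0.2,-95.1
```

```text
t=26.1 pos=[0.5451 0.3072 0.2356] yaw=-81.3 F=[-0.8  0.9 -0.7] open=0.996 -> dx 30.14 dy -5.02 dz 3.69 twist 13.8
```

Call:
arm_command(plan=[{"claw":1,"dx":3,"dy":-0.5,"dz":0,"twist":6},{"claw":1,"dx":30.1,"dy":-5,"dz":3.6,"twist":13.8},{"claw":1,"dx":30.1,"dy":-5,"dz":3.6,"twist":13.8},{"claw":1,"dx":30.1,"dy":-5,"dz":3.6,"twist":13.8},{"claw":1,"dx":30.1,"dy":-5,"dz":3.6,"twist":13.8},{"claw":1,"dx":30.1,"dy":-5,"dz":3.6,"twist":13.8},{"claw":1,"dx":30.1,"dy":-5,"dz":3.6,"twist":13.8},{"claw":1,"dx":30.1,"dy":-5,"dz":3.6,"twist":13.8}])

```text
time_s: 26.78
position: [0.6407, 0.013, 0.2002]
tcp_rot: [[-0.091, -0.996, -0.005], [-0.996, 0.091, -0.008], [0.008, 0.004, -1.0]]
force: [0.7, -0.0, 0.5]
opening: 1.0
```

```bash
python3 g.py 0.6402,0.0166,0.058,-95.1; python3 - <<'E'
from h import *
for n in C: cv2.imwrite(f"pics/{n}10.png",bot.capture(n)[:,:,::-1])
a=cv2.imread("pics/side10.png")[150:350,240:440];b=cv2.imread("pics/top10.png")[110:260,190:340]
cv2.imwrite("pics/c10.png",np.hstack([cv2.resize(a,(400,400)),cv2.resize(b,(400,400))]))
E
```

```text
t=26.8 pos=[0.6407 0.013  0.2002] yaw=-95.2 F=[ 0.7 -0.   0.5] open=1.000 -> dx -0.47 dy 0.02 dz 14.21 twist -0.1
```

View pics/c10.png

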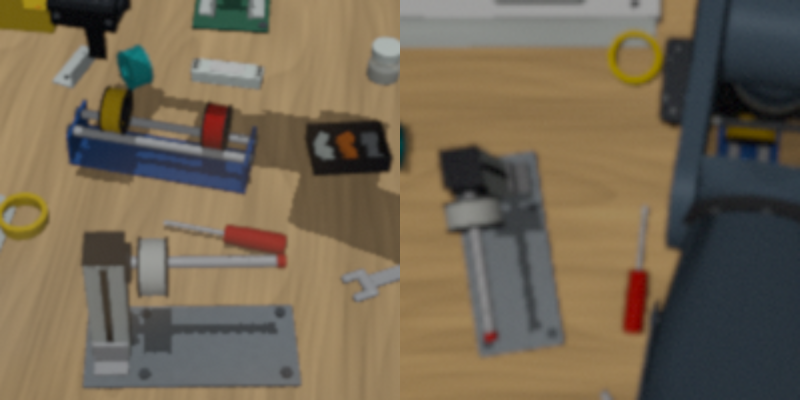

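White hangs in the back place (side crop (152,265), where blue was). Yellow and red sit in the cradle. Descending onto yellow.

Call:
arm_command(plan=[{"claw":1,"dx":-0.3,"dy":0,"dz":2,"twist":0},{"claw":1,"dx":-0.3,"dy":0,"dz":6,"twist":0},{"claw":1,"dx":-0.3,"dy":0,"dz":10,"twist":0},{"claw":1,"dx":-0.3,"dy":0,"dz":12.5,"twist":0},{"claw":1,"dx":-0.3,"dy":0,"dz":13.7,"twist":0},{"claw":1,"dx":-0.3,"dy":0,"dz":14,"twist":0},{"claw":1,"dx":-0.3,"dy":0,"dz":14,"twist":0},{"claw":1,"dx":-0.3,"dy":0,"dz":14,"twist":0}])

```text
time_s: 27.55
position: [0.6421, 0.0141, 0.0614]
tcp_rot: [[-0.094, -0.996, -0.002], [-0.996, 0.094, -0.008], [0.008, 0.001, -1.0]]
force: [-0.3, -0.4, 0.4]
opening: 1.001
```

```bash
python3 g.py 0.6402,0.0166,0.058,-95.1
```

```text
t=27.6 pos=[0.6421 0.0141 0.0614] yaw=-95.4 F=[-0.3 -0.4  0.4] open=1.001 -> dx -0.24 dy 0.21 dz 0.34 twist -0.3
```

Call:
arm_command(plan=[{"claw":1,"dx":-0.2,"dy":0.2,"dz":0.3,"twist":-0.3},{"claw":0.85,"dx":-0.2,"dy":0.2,"dz":0.3,"twist":-0.3},{"claw":0.75,"dx":-0.2,"dy":0.2,"dz":0.3,"twist":-0.3},{"claw":0.65,"dx":-0.2,"dy":0.2,"dz":0.3,"twist":-0.3},{"claw":0.6,"dx":-0.2,"dy":0.2,"dz":0.3,"twist":-0.3},{"claw":0.5,"dx":-0.2,"dy":0.2,"dz":0.3,"twist":-0.3},{"claw":0.4,"dx":-0.2,"dy":0.2,"dz":0.3,"twist":-0.3}])

```text
time_s: 28.13
position: [0.6405, 0.0161, 0.0587]
tcp_rot: [[-0.089, -0.996, -0.001], [-0.996, 0.089, -0.008], [0.008, 0.001, -1.0]]
force: [0.0, 0.2, 1.3]
opening: 0.68
```

```bash
python3 g.py 0.6402,0.0166,0.2,-95.1
```

```text
t=28.1 pos=[0.6405 0.0161 0.0587] yaw=-95.1 F=[0.  0.2 1.3] open=0.680 -> dx 0.07 dy 0.04 dz -14.13 twist -0.0
```

Call:
arm_command(plan=[{"claw":0.4,"dx":0,"dy":0,"dz":-1,"twist":0},{"claw":0.4,"dx":0,"dy":0,"dz":-3,"twist":0},{"claw":0.4,"dx":0,"dy":0,"dz":-6,"twist":0},{"claw":0.4,"dx":0,"dy":0,"dz":-10,"twist":0},{"claw":0.4,"dx":0,"dy":0,"dz":-14,"twist":0}])

```text
time_s: 28.55
position: [0.6394, 0.0174, 0.1993]
tcp_rot: [[-0.089, -0.996, -0.005], [-0.996, 0.089, -0.008], [0.008, 0.004, -1.0]]
force: [0.8, -0.3, -2.6]
opening: 0.68
```

```bash
python3 g.py 0.373,0.2803,0.2,-81.3
```

```text
t=28.6 pos=[0.6394 0.0174 0.1993] yaw=-95.1 F=[ 0.8 -0.3 -2.6] open=0.680 -> dx -23.81 dy 28.87 dz -0.15 twist -13.8
```

Call:
arm_command(plan=[{"claw":0.4,"dx":-1.3,"dy":1.6,"dz":0,"twist":-2},{"claw":0.4,"dx":-3.5,"dy":4.2,"dz":0,"twist":-6},{"claw":0.4,"dx":-23.8,"dy":28.9,"dz":-0.2,"twist":-13.8},{"claw":0.4,"dx":-23.8,"dy":28.9,"dz":-0.2,"twist":-13.8},{"claw":0.4,"dx":-23.8,"dy":28.9,"dz":-0.2,"twist":-13.8},{"claw":0.4,"dx":-23.8,"dy":28.9,"dz":-0.2,"twist":-13.8},{"claw":0.4,"dx":-23.8,"dy":28.9,"dz":-0.2,"twist":-13.8},{"claw":0.4,"dx":-23.8,"dy":28.9,"dz":-0.2,"twist":-13.8}])

```text
time_s: 29.22
position: [0.4206, 0.2323, 0.2007]
tcp_rot: [[0.15, -0.989, -0.005], [-0.989, -0.15, -0.007], [0.007, 0.006, -1.0]]
force: [-0.0, 0.5, -1.4]
opening: 0.681
```

```bash
python3 g.py 0.373,0.2803,0.2,-81.3
```

```text
t=29.2 pos=[0.4206 0.2323 0.2007] yaw=-81.4 F=[-0.   0.5 -1.4] open=0.681 -> dx -5.47 dy 3.99 dz 0.06 twist -0.1
```

Call:
arm_command(plan=[{"claw":0.4,"dx":-3,"dy":2.3,"dz":0,"twist":-0.1},{"claw":0.4,"dx":-5.4,"dy":4,"dz":0,"twist":-0.1},{"claw":0.4,"dx":-5.4,"dy":4,"dz":1,"twist":-0.1},{"claw":0.4,"dx":-5.4,"dy":4,"dz":3.5,"twist":-0.1},{"claw":0.4,"dx":-5.4,"dy":4,"dz":6,"twist":-0.1},{"claw":0.4,"dx":-5.4,"dy":4,"dz":6.9,"twist":-0.1},{"claw":0.4,"dx":-5.4,"dy":4,"dz":6.9,"twist":-0.1},{"claw":0.4,"dx":-5.4,"dy":4,"dz":6.9,"twist":-0.1}])

```text
time_s: 29.88
position: [0.3728, 0.279, 0.1317]
tcp_rot: [[0.152, -0.988, -0.005], [-0.988, -0.152, -0.008], [0.007, 0.006, -1.0]]
force: [-0.1, 0.0, -1.2]
opening: 0.677
```

```bash
python3 g.py 0.373,0.2803,0.1315,-81.3 0.5027,0.2999,0.1315,-81.3
```

```text
t=29.9 pos=[0.3728 0.279  0.1317] yaw=-81.3 F=[-0.1  0.  -1.2] open=0.677 -> dx -0.12 dy -0.04 dz 0.02 twist 0.0
t=29.9 pos=[0.3728 0.279  0.1317] yaw=-81.3 F=[-0.1  0.  -1.2] open=0.677 -> dx -0.09 dy -13.16 dz -0.06 twist 0.0
```

Call:
arm_command(plan=[{"claw":0.4,"dx":-0.1,"dy":-1,"dz":0,"twist":0},{"claw":0.4,"dx":-0.1,"dy":-2,"dz":0,"twist":0},{"claw":0.4,"dx":-0.1,"dy":-3,"dz":0,"twist":0},{"claw":0.4,"dx":-0.1,"dy":-4,"dz":0,"twist":0},{"claw":0.4,"dx":-0.1,"dy":-5,"dz":0,"twist":0}])

```text
time_s: 30.3
position: [0.4241, 0.2879, 0.132]
tcp_rot: [[0.151, -0.988, -0.003], [-0.988, -0.151, -0.007], [0.006, 0.004, -1.0]]
force: [-0.6, 0.4, -1.4]
opening: 0.684
```

```bash
python3 g.py 0.5027,0.2999,0.1315,-81.3
```

```text
t=30.3 pos=[0.4241 0.2879 0.132 ] yaw=-81.3 F=[-0.6  0.4 -1.4] open=0.684 -> dx 0.00 dy -7.95 dz 0.01 twist -0.0
```

Call:
arm_command(plan=[{"claw":0.4,"dx":0,"dy":-1.5,"dz":0,"twist":0},{"claw":0.4,"dx":0,"dy":-3.5,"dz":0,"twist":0},{"claw":0.4,"dx":0,"dy":-5.5,"dz":0,"twist":0},{"claw":0.4,"dx":0,"dy":-7,"dz":0,"twist":0},{"claw":0.4,"dx":0,"dy":-7.7,"dz":0,"twist":0},{"claw":0.4,"dx":0,"dy":-7.9,"dz":0,"twist":0},{"claw":0.4,"dx":0,"dy":-7.9,"dz":0,"twist":0}])

```text
time_s: 30.88
position: [0.5022, 0.2997, 0.1314]
tcp_rot: [[0.151, -0.989, -0.004], [-0.989, -0.151, -0.007], [0.007, 0.005, -1.0]]
force: [-1.2, -0.4, -0.9]
opening: 0.679
```

```bash
python3 g.py 0.5027,0.2999,0.1245,-81.3
```

```text
t=30.9 pos=[0.5022 0.2997 0.1314] yaw=-81.3 F=[-1.2 -0.4 -0.9] open=0.679 -> dx -0.02 dy -0.05 dz 0.69 twist -0.0
```

Call:
arm_command(plan=[{"claw":0.4,"dx":0,"dy":0,"dz":0.3,"twist":0},{"claw":0.4,"dx":0,"dy":0,"dz":0.6,"twist":0},{"claw":0.4,"dx":0,"dy":0,"dz":0.7,"twist":0},{"claw":0.4,"dx":0,"dy":0,"dz":0.75,"twist":0}])

```text
time_s: 31.22
position: [0.5011, 0.2994, 0.1249]
tcp_rot: [[0.151, -0.988, -0.005], [-0.988, -0.151, -0.008], [0.007, 0.006, -1.0]]
force: [-2.7, -1.6, 9.5]
opening: 0.677
```

```bash
python3 g.py 0.5027,0.2999,0.1245,-81.3
```

```text
t=31.2 pos=[0.5011 0.2994 0.1249] yaw=-81.3 F=[-2.7 -1.6  9.5] open=0.677 -> dx -0.02 dy -0.17 dz 0.04 twist 0.0
```

Call:
arm_command(plan=[{"claw":0.75,"dx":0,"dy":0,"dz":0,"twist":0},{"claw":0.9,"dx":0,"dy":0,"dz":0,"twist":0},{"claw":1,"dx":0,"dy":0,"dz":0,"twist":0},{"claw":1,"dx":0,"dy":0,"dz":0,"twist":0},{"claw":1,"dx":0,"dy":0,"dz":-2,"twist":0},{"claw":1,"dx":0,"dy":0,"dz":-5,"twist":0},{"claw":1,"dx":0,"dy":0,"dz":-8,"twist":0},{"claw":1,"dx":0,"dy":0,"dz":-11,"twist":0}])

```text
time_s: 31.88
position: [0.5012, 0.3001, 0.2355]
tcp_rot: [[0.151, -0.988, -0.007], [-0.988, -0.151, -0.008], [0.007, 0.008, -1.0]]
force: [-0.0, 0.7, -0.6]
opening: 0.997
```

```bash
python3 g.py 0.5101,0.0285,0.2,-95.1
```

```text
t=31.9 pos=[0.5012 0.3001 0.2355] yaw=-81.3 F=[-0.   0.7 -0.6] open=0.997 -> dx 26.96 dy 3.20 dz 3.77 twist 13.8
```

Call:
arm_command(plan=[{"claw":1,"dx":3,"dy":0.3,"dz":0,"twist":6},{"claw":1,"dx":27,"dy":3.2,"dz":3.7,"twist":13.8},{"claw":1,"dx":27,"dy":3.2,"dz":3.7,"twist":13.8},{"claw":1,"dx":27,"dy":3.2,"dz":3.7,"twist":13.8},{"claw":1,"dx":27,"dy":3.2,"dz":3.7,"twist":13.8},{"claw":1,"dx":27,"dy":3.2,"dz":3.7,"twist":13.8},{"claw":1,"dx":27,"dy":3.2,"dz":3.7,"twist":13.8},{"claw":1,"dx":27,"dy":3.2,"dz":3.7,"twist":13.8}])

```text
time_s: 32.55
position: [0.5104, 0.0222, 0.1997]
tcp_rot: [[-0.095, -0.995, -0.008], [-0.995, 0.095, -0.011], [0.011, 0.007, -1.0]]
force: [-0.3, 1.1, 0.7]
opening: 1.003
```

```bash
python3 g.py 0.5101,0.0285,0.058,-95.1; python3 - <<'E'
from h import *
for n in C: cv2.imwrite(f"pics/{n}11.png",bot.capture(n)[:,:,::-1])
a=cv2.imread("pics/side11.png")[150:350,240:440];b=cv2.imread("pics/top11.png")[110:260,190:340]
cv2.imwrite("pics/c11.png",np.hstack([cv2.resize(a,(400,400)),cv2.resize(b,(400,400))]))
E
```

```text
t=32.5 pos=[0.5104 0.0222 0.1997] yaw=-95.5 F=[-0.3  1.1  0.7] open=1.003 -> dx -0.78 dy -0.01 dz 14.16 twist -0.4
```

View pics/c11.png

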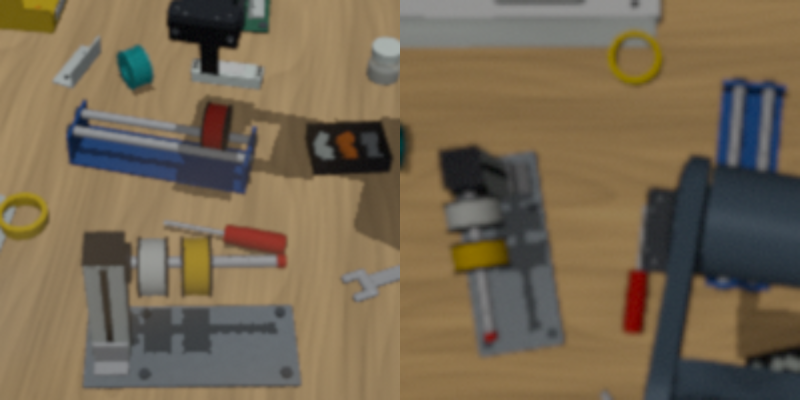

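White and yellow hang square on the arm (side crop (152,265) and (197,265)), with red alone in the cradle. Descending onto red.

Call:
arm_command(plan=[{"claw":1,"dx":-0.5,"dy":0,"dz":2,"twist":-0.2},{"claw":1,"dx":-0.5,"dy":0,"dz":6,"twist":-0.2},{"claw":1,"dx":-0.5,"dy":0,"dz":10,"twist":-0.2},{"claw":1,"dx":-0.5,"dy":0,"dz":12.5,"twist":-0.2},{"claw":1,"dx":-0.5,"dy":0,"dz":13.7,"twist":-0.2},{"claw":1,"dx":-0.5,"dy":0,"dz":14,"twist":-0.2},{"claw":1,"dx":-0.5,"dy":0,"dz":14,"twist":-0.2},{"claw":1,"dx":-0.5,"dy":0,"dz":14,"twist":-0.2}])

```text
time_s: 33.32
position: [0.5101, 0.0317, 0.061]
tcp_rot: [[-0.087, -0.996, -0.006], [-0.996, 0.087, -0.008], [0.008, 0.006, -1.0]]
force: [-0.5, 0.4, 0.3]
opening: 0.999
```

```bash
python3 g.py 0.5101,0.0285,0.058,-95.1
```

```text
t=33.3 pos=[0.5101 0.0317 0.061 ] yaw=-95.0 F=[-0.5  0.4  0.3] open=0.999 -> dx 0.32 dy -0.03 dz 0.30 twist 0.1
```

Call:
arm_command(plan=[{"claw":1,"dx":0.3,"dy":0,"dz":0.3,"twist":0.1},{"claw":0.85,"dx":0.3,"dy":0,"dz":0.3,"twist":0.1},{"claw":0.75,"dx":0.3,"dy":0,"dz":0.3,"twist":0.1},{"claw":0.65,"dx":0.3,"dy":0,"dz":0.3,"twist":0.1},{"claw":0.6,"dx":0.3,"dy":0,"dz":0.3,"twist":0.1},{"claw":0.5,"dx":0.3,"dy":0,"dz":0.3,"twist":0.1},{"claw":0.4,"dx":0.3,"dy":0,"dz":0.3,"twist":0.1}])

```text
time_s: 33.9
position: [0.51, 0.0283, 0.0583]
tcp_rot: [[-0.089, -0.996, -0.006], [-0.996, 0.089, -0.009], [0.009, 0.005, -1.0]]
force: [-0.4, -1.3, 1.7]
opening: 0.679
```

```bash
python3 g.py 0.5101,0.0285,0.2,-95.1
```

```text
t=33.9 pos=[0.51   0.0283 0.0583] yaw=-95.1 F=[-0.4 -1.3  1.7] open=0.679 -> dx 0.11 dy 0.06 dz -14.17 twist 0.0
```

Call:
arm_command(plan=[{"claw":0.4,"dx":0,"dy":0,"dz":-1,"twist":0},{"claw":0.4,"dx":0,"dy":0,"dz":-3,"twist":0},{"claw":0.4,"dx":0,"dy":0,"dz":-6,"twist":0},{"claw":0.4,"dx":0,"dy":0,"dz":-10,"twist":0},{"claw":0.4,"dx":0,"dy":0,"dz":-14,"twist":0}])

```text
time_s: 34.32
position: [0.5092, 0.0298, 0.1992]
tcp_rot: [[-0.089, -0.996, -0.01], [-0.996, 0.089, -0.008], [0.008, 0.009, -1.0]]
force: [0.8, -0.4, -2.3]
opening: 0.678
```

```bash
python3 g.py 0.373,0.2803,0.2,-81.3
```

```text
t=34.3 pos=[0.5092 0.0298 0.1992] yaw=-95.1 F=[ 0.8 -0.4 -2.3] open=0.678 -> dx -23.73 dy 15.80 dz -0.14 twist -13.8
```

Call:
arm_command(plan=[{"claw":0.4,"dx":-1.6,"dy":1.1,"dz":0,"twist":-2},{"claw":0.4,"dx":-4.5,"dy":3,"dz":0,"twist":-6},{"claw":0.4,"dx":-23.7,"dy":15.8,"dz":-0.2,"twist":-13.8},{"claw":0.4,"dx":-23.7,"dy":15.8,"dz":-0.2,"twist":-13.8},{"claw":0.4,"dx":-23.7,"dy":15.8,"dz":-0.2,"twist":-13.8},{"claw":0.4,"dx":-23.7,"dy":15.8,"dz":-0.2,"twist":-13.8},{"claw":0.4,"dx":-23.7,"dy":15.8,"dz":-0.2,"twist":-13.8},{"claw":0.4,"dx":-23.7,"dy":15.8,"dz":-0.2,"twist":-13.8}])

```text
time_s: 34.98
position: [0.3694, 0.2826, 0.2009]
tcp_rot: [[0.153, -0.988, -0.012], [-0.988, -0.153, -0.007], [0.005, 0.013, -1.0]]
force: [0.3, -0.5, -2.6]
opening: 0.68
```

```bash
python3 g.py 0.373,0.2803,0.2,-81.3
```

```text
t=35.0 pos=[0.3694 0.2826 0.2009] yaw=-81.2 F=[ 0.3 -0.5 -2.6] open=0.680 -> dx 0.28 dy -0.32 dz 0.08 twist 0.1
```

Call:
arm_command(plan=[{"claw":0.4,"dx":0.2,"dy":-0.3,"dz":0,"twist":0.1},{"claw":0.4,"dx":0.2,"dy":-0.3,"dz":1,"twist":0.1},{"claw":0.4,"dx":0.2,"dy":-0.3,"dz":3.5,"twist":0.1},{"claw":0.4,"dx":0.2,"dy":-0.3,"dz":6,"twist":0.1},{"claw":0.4,"dx":0.2,"dy":-0.3,"dz":6.9,"twist":0.1},{"claw":0.4,"dx":0.2,"dy":-0.3,"dz":6.9,"twist":0.1},{"claw":0.4,"dx":0.2,"dy":-0.3,"dz":6.9,"twist":0.1}])

```text
time_s: 35.57
position: [0.372, 0.2803, 0.1319]
tcp_rot: [[0.151, -0.988, -0.013], [-0.989, -0.151, -0.007], [0.005, 0.014, -1.0]]
force: [-0.5, -0.4, -2.0]
opening: 0.677
```

```bash
python3 g.py 0.373,0.2803,0.1315,-81.3 0.4585,0.2934,0.1315,-81.3
```

```text
t=35.6 pos=[0.372  0.2803 0.1319] yaw=-81.3 F=[-0.5 -0.4 -2. ] open=0.677 -> dx 0.01 dy -0.10 dz 0.04 twist -0.0
t=35.6 pos=[0.372  0.2803 0.1319] yaw=-81.3 F=[-0.5 -0.4 -2. ] open=0.677 -> dx 0.01 dy -8.75 dz -0.08 twist -0.0
```

Call:
arm_command(plan=[{"claw":0.4,"dx":0,"dy":-1,"dz":0,"twist":0},{"claw":0.4,"dx":0,"dy":-2,"dz":0,"twist":0},{"claw":0.4,"dx":0,"dy":-3,"dz":0,"twist":0},{"claw":0.4,"dx":0,"dy":-4,"dz":0,"twist":0},{"claw":0.4,"dx":0,"dy":-5,"dz":-0.1,"twist":0}])

```text
time_s: 35.98
position: [0.4234, 0.2881, 0.1327]
tcp_rot: [[0.151, -0.989, -0.012], [-0.989, -0.151, -0.006], [0.005, 0.012, -1.0]]
force: [0.1, 0.1, -2.6]
opening: 0.684
```

```bash
python3 g.py 0.459,0.2934,0.1315,-81.3
```

```text
t=36.0 pos=[0.4234 0.2881 0.1327] yaw=-81.3 F=[ 0.1  0.1 -2.6] open=0.684 -> dx 0.02 dy -3.60 dz 0.08 twist -0.0
```

Call:
arm_command(plan=[{"claw":0.4,"dx":0,"dy":-1,"dz":0,"twist":0},{"claw":0.4,"dx":0,"dy":-2.2,"dz":0,"twist":0},{"claw":0.4,"dx":0,"dy":-3.2,"dz":0,"twist":0},{"claw":0.4,"dx":0,"dy":-3.6,"dz":0,"twist":0},{"claw":0.4,"dx":0,"dy":-3.6,"dz":0,"twist":0},{"claw":0.4,"dx":0,"dy":-3.6,"dz":0,"twist":0}])

```text
time_s: 36.48
position: [0.4586, 0.2934, 0.132]
tcp_rot: [[0.15, -0.989, -0.013], [-0.989, -0.15, -0.007], [0.005, 0.014, -1.0]]
force: [-0.2, 0.8, -2.1]
opening: 0.676
```

```bash
python3 g.py 0.459,0.2934,0.1245,-81.3
```

```text
t=36.5 pos=[0.4586 0.2934 0.132 ] yaw=-81.3 F=[-0.2  0.8 -2.1] open=0.676 -> dx 0.00 dy -0.05 dz 0.75 twist -0.0
```

Call:
arm_command(plan=[{"claw":0.4,"dx":0,"dy":-0.1,"dz":0.3,"twist":0},{"claw":0.4,"dx":0,"dy":-0.1,"dz":0.5,"twist":0},{"claw":0.4,"dx":0,"dy":-0.1,"dz":0.65,"twist":0},{"claw":0.4,"dx":0,"dy":-0.1,"dz":0.75,"twist":0}])

```text
time_s: 36.82
position: [0.4588, 0.2933, 0.1246]
tcp_rot: [[0.151, -0.988, -0.014], [-0.989, -0.151, -0.007], [0.005, 0.015, -1.0]]
force: [-2.7, -1.4, 8.1]
opening: 0.677
```

```bash
python3 g.py 0.459,0.2934,0.1245,-81.3
```

```text
t=36.8 pos=[0.4588 0.2933 0.1246] yaw=-81.3 F=[-2.7 -1.4  8.1] open=0.677 -> dx -0.00 dy -0.02 dz 0.01 twist -0.0
```

Call:
arm_command(plan=[{"claw":0.75,"dx":0,"dy":0,"dz":0,"twist":0},{"claw":0.9,"dx":0,"dy":0,"dz":0,"twist":0},{"claw":1,"dx":0,"dy":0,"dz":0,"twist":0},{"claw":1,"dx":0,"dy":0,"dz":0,"twist":0},{"claw":1,"dx":0,"dy":0,"dz":-2,"twist":0},{"claw":1,"dx":0,"dy":0,"dz":-5,"twist":0},{"claw":1,"dx":0,"dy":0,"dz":-8,"twist":0},{"claw":1,"dx":0,"dy":0,"dz":-12,"twist":0}])

```text
time_s: 37.48
position: [0.459, 0.2936, 0.2441]
tcp_rot: [[0.151, -0.988, -0.019], [-0.989, -0.15, -0.009], [0.006, 0.02, -1.0]]
force: [1.0, 0.8, -1.0]
opening: 0.998
```

Call:
arm_command(plan=[{"claw":1,"dx":4,"dy":0,"dz":0,"twist":0},{"claw":1,"dx":26,"dy":0,"dz":0,"twist":0},{"claw":1,"dx":26,"dy":0,"dz":0,"twist":0},{"claw":1,"dx":26,"dy":0,"dz":0,"twist":0},{"claw":1,"dx":26,"dy":0,"dz":0,"twist":0},{"claw":1,"dx":26,"dy":0,"dz":0,"twist":0},{"claw":1,"dx":26,"dy":0,"dz":0,"twist":0},{"claw":1,"dx":26,"dy":0,"dz":0,"twist":0}])

```text
time_s: 38.15
position: [0.4991, 0.0333, 0.2458]
tcp_rot: [[0.145, -0.989, -0.017], [-0.989, -0.145, -0.01], [0.007, 0.019, -1.0]]
force: [0.6, 0.3, 0.9]
opening: 1.002
```

```bash
python3 g.py 0.459,0.2934,0.1245,-81.3; python3 - <<'E'
from h import *
for n in C: cv2.imwrite(f"pics/{n}12.png",bot.capture(n)[:,:,::-1])
s=cv2.imread("pics/side12.png");t=cv2.imread("pics/top12.png")
a=cv2.resize(s[250:350,270:400],None,fx=6,fy=6,interpolation=cv2.INTER_NEAREST)
cv2.imwrite("pics/s12.png",a)
cv2.imwrite("pics/c12.png",np.hstack([cv2.resize(s[90:350,225:425],(400,520)),cv2.resize(t[110:260,190:340],(400,520))]))
E
```

```text
t=38.1 pos=[0.4991 0.0333 0.2458] yaw=-81.6 F=[0.6 0.3 0.9] open=1.002 -> dx -26.40 dy -0.03 dz 11.95 twist -0.3
```

View pics/s12.png

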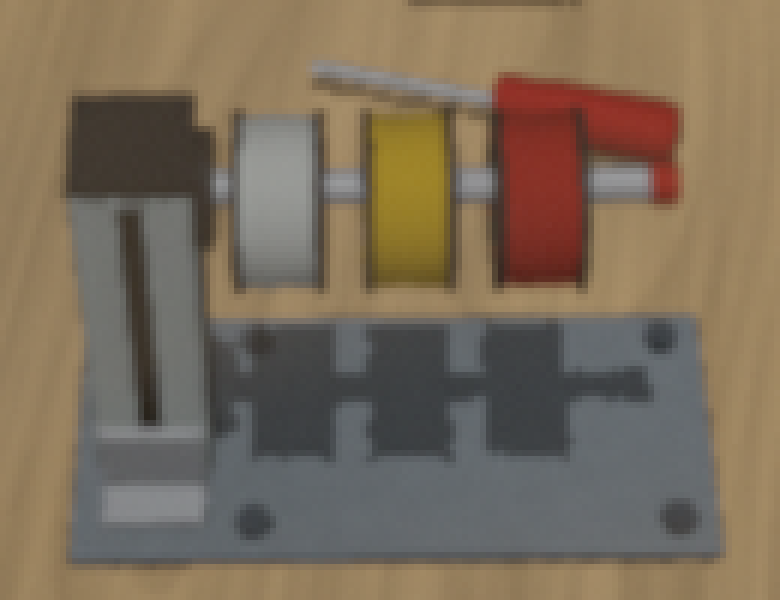

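View pics/c12.png

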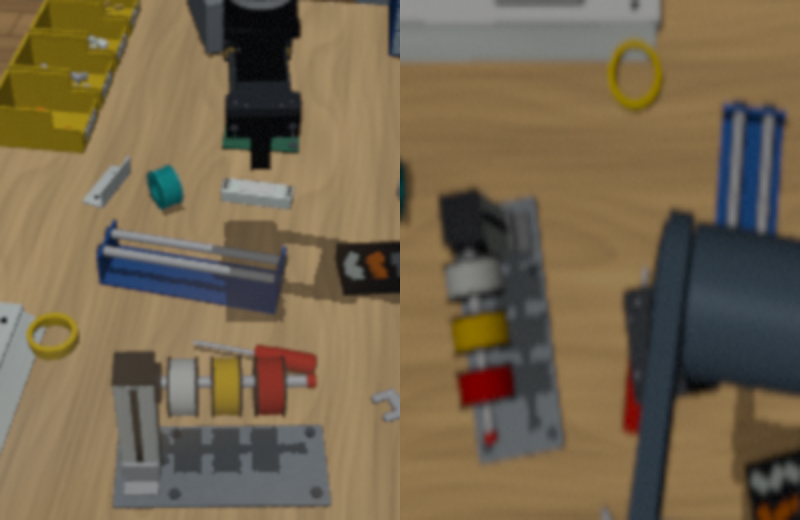

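```bash
python3 - <<'E'
from h import *
import numpy as np
np.set_printoptions(precision=4,suppress=True)
t=cv2.imread("pics/top12.png");s=cv2.imread("pics/side12.png")
_,b=blobs(t,(108,120,40),(128,255,255),(405,170,470,225)); print(b)
for c,n in b: print(onz("top",c,.077), np.array([.5245,-.3277]))
cv2.imwrite("pics/p12.png",cv2.resize(t[150:250,380:500],None,fx=5,fy=5))
s0=cv2.imread("pics/side0.png")
for nm,(x0,y0,x1,y1) in {'driver side':(330,175,378,198)}.items(): print(nm,np.abs(s0[y0:y1,x0:x1].astype(int)-s[y0:y1,x0:x1]).mean())
E
```

```text
[(array([437.6188, 196.8895]), 181)]
[ 0.5224 -0.3279  0.077 ] [ 0.5245 -0.3277]
driver side 4.898550724637682
```

View pics/p12.png

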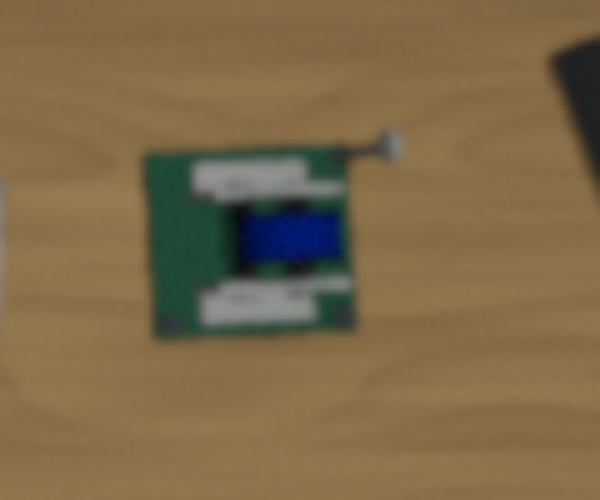

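Blue sits in the pay-off stand, within about 2 mm of its middle; the arm is clear and the gripper open. Handing in.

```bash
python3 -c "
from rig import bot
print(bot.hand_in())"
```

```text
the job is handed in; nothing more can be done
None
```

The job is done and handed in at about 38 s of the 141 s allowed. `hand_in` reported no verdict. I parked red and yellow in the long cradle, set blue in the pay-off stand, hung white in the back place, then hung yellow (middle) and red (front) again at their old places.

What the last checks showed:
- **Blue:** it sits between the pay-off stand's cheeks, about 2 mm from the middle.
- **White:** it hangs in the back place, about 1 mm from where blue was gripped.
- **Red and yellow:** red shows no visible shift in the side view. Yellow hangs about 2 mm further out than at the start; the limit is 14 mm.
- **Driver and screwdriver:** by eye in the last pictures, both lie where they were.
- **Gripper:** it was open and well clear of everything at hand-in.

The two cameras disagreed by about 3 mm, mostly along x. I averaged them; no grip or sliding move met resistance, and the highest force I read was 9.5 N, at a set-down.

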